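# Build the filter-lens-filter sandwich on the strain tester and switch its lamp on

## Task

Check a lens for strain: on the tester's small round stage build a neat, centred stack of the blue-rimmed filter, then the lens, then the orange-rimmed filter on top, setting each disc down gently without dropping it or pressing hard on the sprung stage. Then turn the lamp selector to the green mark. Leave the red filter in the rack and everything else on the counter where it is.

Things in the scene. Friction and masses are not known exactly. Their poses are not given: they have to be found in the camera images.
- blue_filter: loose round disc, 50 mm across and 10 mm thick, about 60 g, blue with a dark round window on its upper face. Origin: centre of its underside; z points out of its upper face. At the start it rests in any one of the rack's four places
- lens: loose round disc, 50 mm across and 10 mm thick, about 60 g, a lens in a white carrier ring, pale green window on its upper face. Origin: centre of its underside; z points out of its upper face. At the start it rests in any one of the rack's four places
- orange_filter: loose round disc, 50 mm across and 10 mm thick, about 60 g, orange with a dark round window on its upper face. Origin: centre of its underside; z points out of its upper face. At the start it rests in any one of the rack's four places
- red_filter: loose round disc, 50 mm across and 10 mm thick, about 60 g, red with a dark round window on its upper face. Origin: centre of its underside; z points out of its upper face. At the start it rests in any one of the rack's four places; not needed, must stay there
- rack: fixed grey rack, 360 mm long in y, under 80 mm high; origin: centre of footprint. Its board slopes 30 degrees, facing -x, low edge nearest the robot. Four places at y = -126, -42, 42, 126 mm: a disc lies on a pad 26 mm wide (y), 10 mm above the board, against a lip 24 mm wide, 4 mm above the pad. The discs' +y and -y rims are free for the fingers; lift square to the slope
- tester: fixed strain tester: white base 170 mm (x) by 270 mm (y), 45 mm high; round stage at y = +60 mm, lamp selector at y = -70 mm. The stage is a white disc 44 mm across (less than the discs) on a column 24 mm thick. It is sprung: about 1 mm for each 2 N; over 20 N is too hard. Origin: centre of the underside
- stage_axis (a point): point on the stage's vertical axis, at the top face of the tester's base (45 mm above the counter), not at the stage itself. The column is clamped wherever the last user left it: the stage's top is anywhere from 30 to 70 mm above this point, is not reported, and has to be felt or seen. Orientation as the tester
- selector (a joint): angle of the lamp selector in rad, growing clockwise seen from above. Detents at 0 (black mark, off), 0.5 (yellow mark), 1.0 (green mark), 1.5 (red mark). It starts at black or yellow
- selector_grip (a point): on the selector's axis at the height to grip it, 82 mm above the counter. The selector is black with an upright bar grip 42 mm long, 14 mm wide, whose top is 7 mm above this point and foot 23 mm below it; the bar lies along this point's x, its white pointer line at the -x end. At joint value 0 the point's x is the tester's x
- spray: clear bottle with red cap, 60 mm across, 150 mm high, origin at its underside; bystander, stays where it is
- mug: white mug, 80 mm across, 90 mm high, origin at its underside; bystander, stays where it is
- screwdriver: yellow-handled screwdriver lying on the counter, 150 mm long, origin at mid-length on the counter; bystander, stays where it is
- jar: small amber jar with black lid, 44 mm across, 45 mm high, origin at its underside; bystander, stays where it is
Mind the look-alikes: they are no part of the job. What is shaped like the orange_filter but pink or yellow is not meant.

How it is judged (in metres and radians):
On the way, in this order (a step that is already met when the one before it is completed fails the run):
1. blue filter, lens and orange filter stacked, centred on the stage, and let go (horizontal distance between blue_filter and stage_axis below 0.005 m and z of blue_filter in the frame of stage_axis above 0.02 m and horizontal distance between lens and blue_filter below 0.005 m and z of lens in the frame of blue_filter between 0.0075 and 0.0125 m and horizontal distance between orange_filter and lens below 0.005 m and z of orange_filter in the frame of lens between 0.0075 and 0.0125 m and angle between each of blue_filter, lens, orange_filter's own z axis and vertical below 0.1 rad and linear speed of each of blue_filter, lens, orange_filter below 0.02 m/s and contact force between blue_filter and tester above 0.1 N and contact force between the fingers and blue_filter below 0.05 N and contact force between the fingers and lens below 0.05 N and contact force between the fingers and orange_filter below 0.05 N), for 0.2 s.
2. the selector is at the green mark (value of joint selector between 0.85 and 1.15 rad), for 0.2 s.
At the end, for the whole second after the job is handed in: From below upwards the blue filter, the lens and the orange filter lie flat (within 0.1 rad) and at rest on the stage: the blue filter within 5 mm of the stage's axis, each next disc within 5 mm of the one under it. The selector is within 0.15 rad of the green mark (1.0 rad) and at rest (all of step 2 and horizontal distance between blue_filter and stage_axis below 0.005 m and z of blue_filter in the frame of stage_axis above 0.02 m and horizontal distance between lens and blue_filter below 0.005 m and z of lens in the frame of blue_filter between 0.0075 and 0.0125 m and horizontal distance between orange_filter and lens below 0.005 m and z of orange_filter in the frame of lens between 0.0075 and 0.0125 m and angle between each of blue_filter, lens, orange_filter's own z axis and vertical below 0.1 rad and linear speed of each of blue_filter, lens, orange_filter below 0.02 m/s and contact force between blue_filter and tester above 0.1 N and velocity of joint selector between -0.05 and 0.05 rad/s); the robot touches nothing.
It fails at once if a disc is dropped (moves faster than 0.4 m/s, as after a fall of 8 mm, out of the fingers) ((linear speed of blue_filter above 0.4 m/s and contact force between the fingers and blue_filter below 0.02 N) or (linear speed of lens above 0.4 m/s and contact force between the fingers and lens below 0.02 N) or (linear speed of orange_filter above 0.4 m/s and contact force between the fingers and orange_filter below 0.02 N) or (linear speed of red_filter above 0.4 m/s and contact force between the fingers and red_filter below 0.02 N)).
It fails at once if more than 20 N pressed on the stage by a disc (contact force between any of blue_filter, lens, orange_filter, red_filter and tester above 20 N).
It fails at once if the red filter leaves its place (moved more than 15 mm) (distance of red_filter from where it was at the start of the episode above 0.015 m).
It fails at once if a bystander on the counter is moved more than 30 mm (distance of any of spray, mug, screwdriver, jar from where it was at the start of the episode above 0.03 m).
It also fails if it takes over 72 s, if anything falls off the work surface, if the arm or the gripper's body presses on something with over 40 N, if the wrist force passes 120 N, or if a joint passes its speed limit or range.

## Robot

A 6-joint arm with a two-finger parallel gripper is mounted at the origin on the work surface. World frame = base frame: x ahead of the robot, y to its left, z up, the work surface at z = 0. Lengths are in mm, angles in degrees, forces in N, time in s.
With the tool pointing down it reaches from about 325 to 900 mm from the base axis. Payload 3.5 kg.
Tool frame: the origin (TCP) lies at the very end of the fingers, on their centre line; the grasp point (between the pads) lies 19 mm behind it; z points along the fingers, y is the line along which they close (so a half turn about z gives the same grasp; the last joint's range is limited). The gripper opens to 85 mm and grips with 20 to 120 N. Pads are 22 mm wide; open, the fingers measure 114 mm over their backs; the gripper's body (76 mm by 85 mm) begins 54 mm behind the grasp point. The pads swing forward as they close: fully open they stand 13 mm farther back than shut.
Start: joints at [60.825, 15.837, -1.513, 72.651, 0, 84.076], TCP at [246.727, 574.237, 231.313] pointing down, gripper open.
Joint ranges: [-178.77, 178.77], [-48.84, 107.48], [-61.69, 71.31], [-111.58, 123.2], [-90, 87.43], [-180, 180]. Speed limits (degrees/s): [147.25, 147.25, 180, 180, 180, 180].

## Interface

Orientations are given as [roll, pitch, yaw] about the fixed x, y, z axes, in that order (R = Rz(yaw) Ry(pitch) Rx(roll)).
In Python, from bench import manip, read_camera, ticket, finder gives the robot as it stands.
- The arm moves only by the tool step_arm, never from a script. Its argument "moves" is one flat list of numbers, 7 for each row, row after row: the gripper command: -1 is fully open, 1 is shut, values between are in proportion, then the shift along the tool's x, y, z in cm, then the turn, a rotation vector about the tool's x, y, z in rad. A call has exactly 8 rows; each row is the pose to reach, as a shift and turn from the pose commanded when the call began, along the tool's axes at that moment; what a row does not reach only later rows make up. A row lasts 1/10 s, in which the tool goes at most 50 mm and 8.59 degrees, less where a joint would pass 70% of its speed; a pose out of reach is approached as far as the arm can. A call with a gripper value outside its range is refused whole. The fingers move at their own pace and stop on an object; the grip force is fixed at half the most. Time passes only in rows, so rows that repeat a pose let the fingers close, or fill a call up. It gives the time, the measured TCP pose, the force, the opening and the grip force at its end, in the units of the state.
- manip.observe(): the state, without advancing time (a new reading comes with each control period).
- read_camera(name): name is "side" or "top" or "wrist"; returns a dict with "pixels" (400x640x3 uint8, blue, green, red), "fx", "fy", "cx", "cy" (pixels), "world_to_cam" (4x4, takes a point from world to camera coordinates); the wrist camera has in their place "T_tool_cam" (4x4, takes a point from camera to tool coordinates, whose origin is the TCP and whose axes are the flange's). Camera axes: x right, y down, z forward; pixel columns grow to the right and rows downward; lengths in mm; the calibration is good to about 2 mm. A picture is of the moment at which its call begins: read the wrist's pose just before it. There is no depth.
- ticket.finish_job(): hands the job in; it is judged then, once.
Trained networks look in a picture, given as the dict that the camera call returned (one of the last four; its "shot" number tells which), for a name from the list of things; names that differ only in an ending like _2 or _b are one class to them, and where a whole thing is asked for, a point or a joint stands for the part that bears it (a point fixed in the world has none). Each returns a list of dicts, best first, with "confidence" (0 to 1); they miss things now and then, are a little off and sometimes report something else, mostly with a low value. They report only what shows in the picture. A call takes as long as a camera call. They do not tell look-alikes from the thing itself.
- finder.recognise(picture, name): "centre" ([column, row] in pixels, amid what is visible of it).
- finder.place_of(picture, name): "centre" ([column, row] in pixels: a listed point, or the origin of a listed thing).
The state is a dict: "time_s": time; "q": joint angles; "qd": joint speeds; "joint_torque": joint torques, N m; "tool_pos": TCP position; "eef_rot": TCP orientation; "ft_force": force on the tool from outside, world axes, zero at the start; "moment": the same for the moment, N m; "opening": finger opening in mm; "grasp_force": force on a finger pad.
Only numpy, scipy, OpenCV 4.12 (cv2) and the standard library are available. Lean on these libraries where they do the work, as an engineer would, in place of code of your own. Each camera call takes 0.05 s, during which the arm holds its last target. There are 200 camera calls.

## Working session

There is one attempt and no reset: what is moved stays moved. The work goes in short steps, Python scripts to look and compute and a tool call to move; the robot and the scene stay as the last step left them, time stands still between calls to the robot, and variables do not carry over. Pictures are saved under pics/ and viewed, at most 10 in all, crops included, and the job is handed in when it is done.

Besides the shell and the picture viewer there is one more tool, called after "Request:" as name(argument=value, ...) on one line, values as JSON. step_arm: Moves the arm, as the interface text tells. Its arguments: {"type":"object","properties":{"moves":{"type":"array","items":{"type":"number"}}},"required":["moves"]}

```bash
mkdir -p pics; ls; cat > h.py <<'E'
import sys; sys.path.insert(0,'.')
import numpy as np, cv2
from scipy.spatial.transform import Rotation as R
from bench import manip, read_camera, ticket, finder
def T(st=None):
    st=st or manip.observe(); M=np.eye(4); M[:3,:3]=R.from_euler('xyz',st['eef_rot'],degrees=True).as_matrix(); M[:3,3]=st['tool_pos']; return M
def cam(n):
    t=T(); p=read_camera(n)
    p['w2c']=np.linalg.inv(t@np.array(p['T_tool_cam'])) if n=='wrist' else np.array(p['world_to_cam'])
    return p
def P(p): return np.array([[p['fx'],0,p['cx']],[0,p['fy'],p['cy']],[0,0,1]])@p['w2c'][:3]
def proj(p,X):
    u=P(p)@np.append(X,1); return u[:2]/u[2]
def tri(ps,uv):
    A=[]
    for p,(u,v) in zip(ps,uv):
        M=P(p); 
        for r,c in((u*M[2]-M[0],0),(v*M[2]-M[1],0)): A.append(r/np.linalg.norm(r[:3]))
    A=np.array(A); X=np.linalg.lstsq(A[:,:3],-A[:,3],rcond=None)[0]
    return X,[np.round(proj(p,X)-np.array(q),1) for p,q in zip(ps,uv)]
def onz(p,uv,z):
    M=P(p); A=np.array([uv[0]*M[2]-M[0],uv[1]*M[2]-M[1]]); return np.append(np.linalg.solve(A[:,:2],-A[:,3]-A[:,2]*z),z)
E
python3 - <<'E'
from h import *
s=manip.observe(); print({k:np.round(v,2) for k,v in s.items()})
for n in('side','top'):
    p=cam(n); cv2.imwrite(f'pics/{n}0.png',p['pixels'])
    print(n,p['fx'],np.round(p['w2c'],2).tolist())
    for o in ['blue_filter','lens','orange_filter','red_filter','rack','tester','stage_axis','selector_grip']:
        print(o,[(np.round(d['centre'],1).tolist(),round(d['confidence'],2)) for d in finder.place_of(p,o)[:3]])
E
```

```text
pics
{'time_s': np.float64(0.0), 'q': array([60.82, 15.88, -1.6 , 72.65,  0.  , 84.08]), 'qd': array([-0.12, -0.09, -0.06, -0.04, -0.09, -0.01]), 'joint_torque': array([ 0.000e+00, -4.455e+01,  2.952e+01,  2.000e-02, -0.000e+00,
       -0.000e+00]), 'tool_pos': array([246.35, 573.56, 230.16]), 'eef_rot': array([-1.7987e+02, -2.0000e-02,  1.5675e+02]), 'ft_force': array([-0.13,  0.1 ,  0.21]), 'moment': array([ 0.02, -0.01,  0.02]), 'grasp_force': np.float64(0.0), 'opening': np.float64(85.42)}
side 375.71966264054197 [[-0.82, -0.57, 0.02, 500.74], [-0.34, 0.45, -0.83, 279.38], [0.46, -0.69, -0.56, 494.61], [0.0, 0.0, 0.0, 1.0]]
blue_filter [([411.3, 163.9], 0.71)]
lens []
orange_filter [([415.1, 229.2], 0.83), ([375.6, 191.4], 0.64), ([319.7, 199.1], 0.52)]
red_filter [([393.6, 179.4], 0.49), ([375.2, 190.8], 0.27)]
rack [([378.4, 203.6], 0.84)]
tester [([238.2, 329.8], 0.95)]
stage_axis [([200.2, 334.8], 0.73)]
selector_grip [([272.2, 270.5], 0.6)]
top 505.9654724612831 [[-0.0, -1.0, 0.0, -33.38], [-0.98, -0.0, -0.19, 628.55], [0.19, -0.0, -0.98, 1119.19], [0.0, 0.0, 0.0, 1.0]]
blue_filter [([440.3, 237.8], 0.69)]
lens []
orange_filter [([367.9, 233.0], 0.75), ([365.2, 276.8], 0.58), ([360.3, 185.7], 0.55)]
red_filter [([406.5, 230.8], 0.88), ([283.7, 154.2], 0.47)]
rack [([381.6, 237.3], 0.6)]
tester [([201.4, 225.9], 0.76)]
stage_axis [([171.5, 224.4], 0.58)]
selector_grip [([220.0, 228.6], 0.63)]
```

View pics/top0.png

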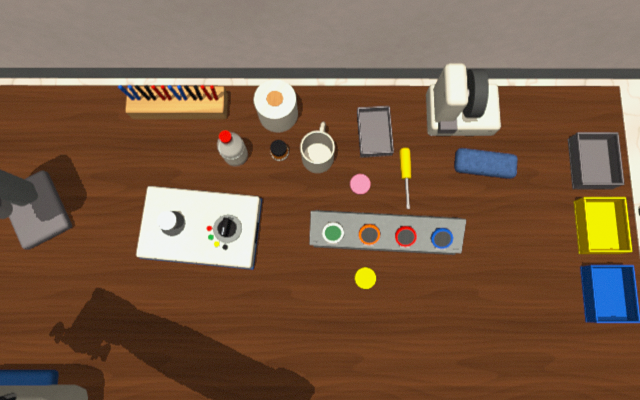

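View pics/side0.png

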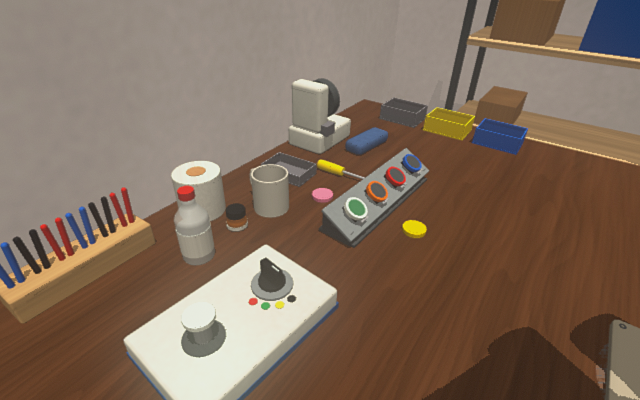

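The top view shows the lens at (333,233), orange at (369,234), red at (406,236) and blue at (442,238). The stage is at (170,222) and the selector at (227,228), with its marks below-left of it. The side view agrees. The pink and yellow discs lie on the counter.

```bash
python3 - <<'E'
from h import *
s=cam('side');t=cam('top')
g={'lens':((356,208.5),(333,233)),'orange':((376.5,191.5),(369,234)),'red':((396.5,176),(406,236)),'blue':((412.5,163),(442,238)),
'stageaxisnet':((200.2,334.8),(171.5,224.4)),'stagetop_eye':((198.5,317),(169.5,222)),'sel':((272.2,270.5),(220,228.6)),'tester':((238.2,329.8),(201.4,225.9)),'rack':((378.4,203.6),(381.6,237.3))}
for k,v in g.items():
    X,e=tri([s,t],v); print(k,np.round(X,1),[list(x) for x in e])
# tester top-face corners, rack corners in top
for c in [(148,187),(261,195),(137,257),(254,268)]: print('corner',np.round(onz(t,c,45),1))
for c in [(225,247),(217,244),(211,237),(209,228)]: print('mark',np.round(onz(t,c,45),1))
E
```

```text
lens [557.7 -57.5  57.6] [[np.float64(0.7), np.float64(0.2)], [np.float64(-0.2), np.float64(-0.6)]]
orange [ 555.2 -141.1   56.3] [[np.float64(0.4), np.float64(0.1)], [np.float64(-0.1), np.float64(-0.4)]]
red [ 549.3 -226.8   57.3] [[np.float64(-0.1), np.float64(-0.0)], [np.float64(0.0), np.float64(0.1)]]
blue [ 544.9 -309.9   56.8] [[np.float64(-0.0), np.float64(-0.0)], [np.float64(0.0), np.float64(0.0)]]
stageaxisnet [580.6 320.8  51.2] [[np.float64(3.0), np.float64(0.7)], [np.float64(-1.1), np.float64(-1.4)]]
stagetop_eye [581.5 316.3  83.4] [[np.float64(3.3), np.float64(0.8)], [np.float64(-1.2), np.float64(-1.5)]]
sel [561.9 197.2  86.8] [[np.float64(-0.5), np.float64(-0.1)], [np.float64(0.2), np.float64(0.3)]]
tester [581.6 260.8  -2.2] [[np.float64(-0.2), np.float64(-0.0)], [np.float64(0.1), np.float64(0.1)]]
rack [ 557.6 -175.3    3.2] [[np.float64(2.0), np.float64(0.4)], [np.float64(-0.7), np.float64(-1.8)]]
corner [668.1 380.8  45. ]
corner [648.8 111.9  45. ]
corner [502.2 395.3  45. ]
corner [476.9 124.1  45. ]
mark [525.4 192.7  45. ]
mark [532.3 211.6  45. ]
mark [548.7 226.2  45. ]
mark [569.9 231.7  45. ]
```

```bash
cat >> h.py <<'E'
def rot(yaw,tilt=0): # tool down, x-axis yaw, tilted: tool z leans toward +x of the frame (yaw-180)
    z=np.array([np.sin(np.radians(tilt)),0,-np.cos(np.radians(tilt))]); x=np.array([-np.cos(np.radians(tilt)),0,-np.sin(np.radians(tilt))])
    return R.from_euler('z',yaw-180,degrees=True).as_matrix()@np.column_stack([x,np.cross(z,x),z])
def go(pos,Rm=None,st=None):
    t=T(st); 
    d=t[:3,:3].T@(np.array(pos)-t[:3,3])/10
    w=R.from_matrix(t[:3,:3].T@(Rm if Rm is not None else t[:3,:3])).as_rotvec()
    print('MOVE',np.round(d,2).tolist(),np.round(w,3).tolist())
E
python3 - <<'E'
from h import *
p=cam('wrist'); print(np.round(p['T_tool_cam'],2),p['fx'])
go([480,300,280],rot(176)); 
go([430,-150,220],rot(177,30))
E
```

```text
[[  -0.     -0.96   -0.27   68.89]
 [   1.     -0.     -0.      0.41]
 [   0.     -0.27    0.96 -142.99]
 [   0.      0.      0.      1.  ]] 334.45516264625866
MOVE [-32.26, -15.99, -4.87] [-0.0, 0.0, -0.336]
MOVE [-45.43, -59.31, 1.13] [-0.093, -0.518, -0.345]
```

```bash
python3 -c "
from h import *
go([540,275,250],rot(176))"
```

```text
MOVE [-38.76, -15.92, -1.87] [-0.0, 0.0, -0.336]
```

Request:
step_arm(moves=[-1, -4.8, -2, -0.2, 0, 0, -0.04, -1, -9.6, -4, -0.5, 0, 0, -0.08, -1, -14.4, -6, -0.7, 0, 0, -0.13, -1, -19.2, -8, -1, 0, 0, -0.17, -1, -24, -10, -1.2, 0, 0, -0.21, -1, -29, -12, -1.4, 0, 0, -0.25, -1, -34, -14, -1.6, 0, 0, -0.3, -1, -38.8, -15.9, -1.9, 0, 0, -0.336])

```text
time_s: 1.85
tool_pos: [527.6, 287.2, 249.5]
eef_rot: [180.0, 0.0, 176.1]
ft_force: [0.3, 1.4, 0.8]
opening: 85.4
grasp_force: 0.0
```

```bash
python3 - <<'E'
from h import *
print({k:np.round(v,2).tolist() for k,v in manip.observe().items() if k in('time_s','tool_pos','eef_rot','qd')})
p=cam('wrist'); cv2.imwrite('pics/w1.png',p['pixels'])
for o in ['stage_axis','selector_grip','tester']:
    print(o,[(np.round(d['centre'],1).tolist(),round(d['confidence'],2)) for d in finder.place_of(p,o)[:3]])
go([540,275,200],rot(176)); go([555,-115,150],rot(177,30)) 
E
```

```text
{'time_s': 1.85, 'qd': [-45.17, 12.17, 18.56, 5.65, 0.2, -64.78], 'tool_pos': [527.64, 287.25, 249.5], 'eef_rot': [179.98, 0.02, 176.1]}
stage_axis [([347.7, 219.8], 0.92)]
selector_grip [([219.2, 228.3], 0.83)]
tester [([295.1, 206.2], 0.94)]
MOVE [-1.37, -1.2, 4.92] [0.0, -0.0, -0.003]
MOVE [-5.7, -39.99, 9.91] [-0.005, -0.524, -0.02]
```

View pics/w1.png

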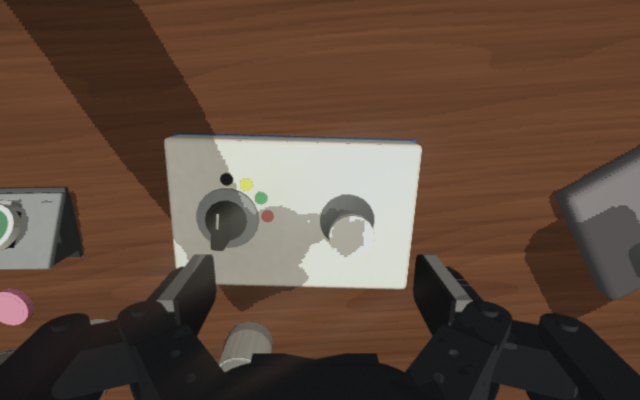

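The wrist view, taken while still moving, shows the stage top at about (350,235), the selector at (225,220) and its marks at (226,179) to (267,216). I'll take two settled views.

Request:
step_arm(moves=[-1, -1, 3.5, 2.5, 0, 0, 0, -1, -1, 3.5, 5, 0, 0, 0, -1, -1, 3.5, 5, 0, 0, 0, -1, -1, 3.5, 5, 0, 0, 0, -1, -1, 3.5, 5, 0, 0, 0, -1, -1, 3.5, 5, 0, 0, 0, -1, -1, 3.5, 5, 0, 0, 0, -1, -1, 3.5, 5, 0, 0, 0])

```text
time_s: 2.85
tool_pos: [539.2, 323.2, 200.2]
eef_rot: [180.0, 0.1, 176.0]
ft_force: [-0.1, -0.1, -0.2]
opening: 85.2
grasp_force: 0.0
```

```bash
cat >> h.py <<'E'
def look(tag,names,n='wrist'):
    p=cam(n); out={}
    for o in names:
        out[o]=[(np.round(d['centre'],1).tolist(),round(d['confidence'],2)) for d in finder.place_of(p,o)[:4]]; print(o,out[o])
    cv2.imwrite(f'pics/{tag}.png',p['pixels']); np.savez(f'pics/{tag}.npz',fx=p['fx'],fy=p['fy'],cx=p['cx'],cy=p['cy'],w2c=p['w2c'],pixels=p['pixels']); return p,out
def load(tag): return dict(np.load(f'pics/{tag}.npz'))
E
python3 - <<'E'
from h import *
print(np.round(manip.observe()['qd'],2),manip.observe()['tool_pos'])
look('wA',['stage_axis','selector_grip','tester'])
go([500,200,220],rot(176)); go([540,-110,150],rot(177,30))
E
```

```text
[-0.04  0.34 -0.26 -0.13 -0.05 -0.06] [539.23169906 323.18226583 200.21450106]
stage_axis [([315.0, 230.1], 0.97)]
selector_grip []
tester [([261.2, 211.5], 0.79)]
MOVE [3.03, -12.55, -2.06] [0.0, 0.0, -0.0]
MOVE [-3.13, -43.19, 4.94] [-0.004, -0.523, -0.017]
```

Request:
step_arm(moves=[-1, 0, -4, 0, 0, 0, 0, -1, 0, -8, 0, 0, 0, 0, -1, 0, -8, 0, 0, 0, 0, -1, 0, -8, 0, 0, 0, 0, -1, 0, -8, 0, 0, 0, 0, -1, 0, -8, 0, 0, 0, 0, -1, 0, -8, 0, 0, 0, 0, -1, 0, -8, 0, 0, 0, 0])

```text
time_s: 3.85
tool_pos: [533.3, 244.0, 199.2]
eef_rot: [180.0, -0.0, 176.1]
ft_force: [-0.0, 0.8, -0.5]
opening: 85.7
grasp_force: 0.0
```

```bash
python3 - <<'E'
from h import *
print(np.round(manip.observe()['qd'],2),manip.observe()['tool_pos'])
look('wB',['stage_axis','selector_grip','tester'])
cv2.imwrite('pics/AB.png',np.hstack([load('wA')['pixels'][100:400,170:570],load('wB')['pixels'][100:400,170:570]]))
go([560,-60,160],rot(177,30)); go([560,-100,160],rot(177,30))
E
```

```text
[-0.25 -0.1  -0.17 -0.03 -0.06  0.04] [533.30833914 243.97997663 199.17873361]
stage_axis [([397.8, 230.6], 0.89)]
selector_grip [([254.3, 238.9], 0.92)]
tester [([333.3, 214.7], 0.67)]
MOVE [-4.77, -30.1, 3.92] [-0.004, -0.524, -0.017]
MOVE [-5.05, -34.09, 3.92] [-0.004, -0.524, -0.017]
```

View pics/AB.png

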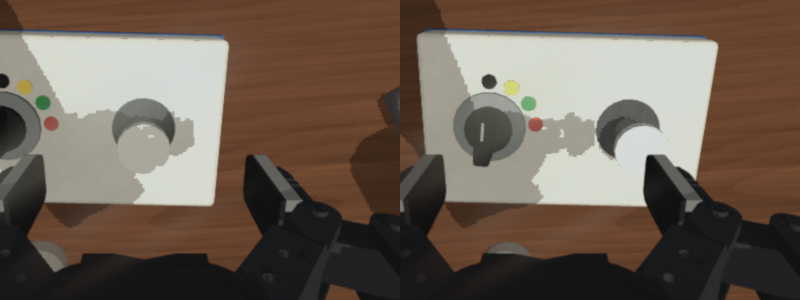

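View A shows the stage top at full-frame (314,248) over its base ring at (313,230). View B shows the top at about (410,249), partly hidden by a finger, and the selector pointer line close to black.

```bash
python3 - <<'E'
from h import *
A,B=load('wA'),load('wB')
def refine(p,c,r=34):
    g=cv2.GaussianBlur(cv2.cvtColor(p['pixels'],cv2.COLOR_BGR2GRAY),(5,5),1)
    y0,x0=int(c[1]-r-6),int(c[0]-r-6); s=cv2.resize(g[y0:y0+2*r+12,x0:x0+2*r+12],None,fx=4,fy=4,interpolation=cv2.INTER_CUBIC)
    h=cv2.HoughCircles(s,cv2.HOUGH_GRADIENT_ALT,1,20,param1=150,param2=0.6,minRadius=80,maxRadius=150)
    return [] if h is None else [(x/4+x0,y/4+y0,q/4) for x,y,q in h[0][:3]]
print(refine(A,(314,248)),refine(B,(410,249)))
print('axis@45',onz(A,(315,230.1),45),onz(B,(397.8,230.6),45), tri([A,B],[(315,230.1),(397.8,230.6)])[0])
print('top',tri([A,B],[(314,248),(410.5,249)]))
for z in(75,85,95,105,115): print(z,onz(A,(314,248),z).round(1),onz(B,(410.5,249),z).round(1))
print('sel',onz(B,(254.3,238.9),82))
# marks (B crop +(170-400,100))
for c in [(489,82),(512,88),(528.5,103.5),(535.5,125)]: print('mark',onz(B,(c[0]-230,c[1]+100),45).round(1))
print('line',onz(B,(483-230,124+100),89),onz(B,(481.5-230,141+100),89))
for c in[(418,34),(717,41),(427,200),(701,204)]: print('corner',onz(B,(c[0]-230,c[1]+100),45).round(1))
E
```

```text
[] []
axis@45 [584.34297529 321.08900356  45.        ] [583.70316565 320.11844606  45.        ] [585.49635408 321.0196716   41.2359617 ]
top (array([583.43172059, 320.19672407,  88.16141226]), [array([ 0. , -0.1]), array([-0. ,  0.1])])
75 [589.4 319.8  75. ] [589.5 323.9  75. ]
85 [584.9 320.1  85. ] [584.8 321.1  85. ]
95 [580.5 320.4  95. ] [580.1 318.3  95. ]
105 [576.1 320.7 105. ] [575.5 315.5 105. ]
115 [571.6 321.  115. ] [570.8 312.7 115. ]
sel [568.04095996 191.60825354  82.        ]
mark [527.8 194.3  45. ]
mark [534.8 214.6  45. ]
mark [550.5 228.4  45. ]
mark [572.1 233.3  45. ]
line [552.41249083 193.62223712  89.        ] [566.93133005 190.65829772  89.        ]
corner [480.8 137.2  45. ]
corner [504.9 398.4  45. ]
corner [644.6 118.   45. ]
corner [668.2 394.   45. ]
```

```bash
python3 -c "
from h import *
go([485,-307,161],rot(177,30))"
```

```text
MOVE [1.0, -55.26, 3.82] [-0.004, -0.524, -0.017]
```

Request:
step_arm(moves=[-1, 0, -5, 0, 0, 0, 0, -1, 0, -10, 0, 0, 0, 0, -1, 0, -15, 0, 0, -0.05, 0, -1, 0, -20, 0, 0, -0.1, 0, -1, 0, -25, 0.5, 0, -0.15, 0, -1, 0, -30, 1, 0, -0.2, 0, -1, 0, -35, 1.5, 0, -0.25, 0, -1, 0.5, -40, 2, 0, -0.3, 0])

```text
time_s: 4.85
tool_pos: [500.8, -156.2, 180.1]
eef_rot: [-179.9, 17.4, 176.1]
ft_force: [1.1, 0.2, 0.1]
opening: 85.6
grasp_force: 0.0
```

```bash
python3 -c "
from h import *
print(manip.observe()['tool_pos'])
go([485,-307,161],rot(177,30))"
```

```text
[ 500.76269168 -156.2168248   180.10294613]
MOVE [1.08, -15.15, 1.68] [-0.008, -0.22, -0.015]
```

Request:
step_arm(moves=[-1, 0.2, -4, 0.4, 0, -0.06, 0, -1, 0.5, -8, 0.8, 0, -0.12, 0, -1, 0.8, -12, 1.2, 0, -0.17, -0.01, -1, 1.1, -15.1, 1.7, -0.008, -0.22, -0.015, -1, 1.1, -15.1, 1.7, -0.008, -0.22, -0.015, -1, 1.1, -15.1, 1.7, -0.008, -0.22, -0.015, -1, 1.1, -15.1, 1.7, -0.008, -0.22, -0.015, -1, 1.1, -15.1, 1.7, -0.008, -0.22, -0.015])

```text
time_s: 5.65
tool_pos: [485.3, -303.2, 160.4]
eef_rot: [179.9, 29.8, 177.1]
ft_force: [0.3, 0.1, 0.2]
opening: 85.4
grasp_force: 0.0
```

```bash
cat > view.py <<'E'
from h import *
import sys
print(manip.observe()['tool_pos'],manip.observe()['eef_rot'])
p,o=look(sys.argv[1],sys.argv[2:])
E
python3 view.py r1 blue_filter red_filter rack
```

```text
[ 485.26683312 -303.2128713   160.36049783] [179.9273813   29.80902279 177.05022797]
blue_filter [([310.4, 196.0], 0.7)]
red_filter [([416.9, 195.1], 0.97)]
rack [([446.1, 160.5], 0.71)]
```

View pics/r1.png

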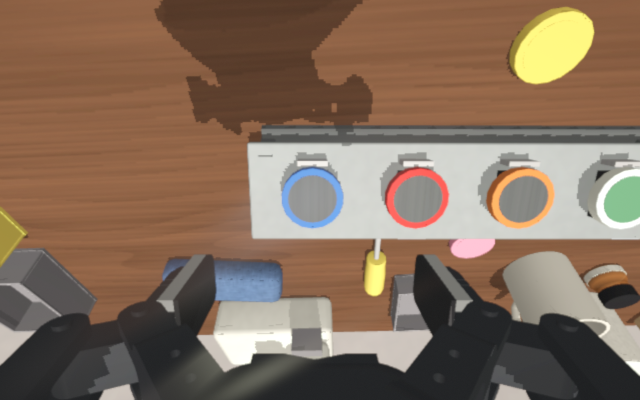

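Straight-on rack view: the upper-face centres are blue (313,198), red (417,199), orange (520,198) and lens (627,196). The rack edges are level in the image, so the yaw matches. Next I'll take a second view 100 mm along the rack.

Request:
step_arm(moves=[-1, 0, 4, 0, 0, 0, 0, -1, 0, 8, 0, 0, 0, 0, -1, 0, 10, 0, 0, 0, 0, -1, 0, 10, 0, 0, 0, 0, -1, 0, 10, 0, 0, 0, 0, -1, 0, 10, 0, 0, 0, 0, -1, 0, 10, 0, 0, 0, 0, -1, 0, 10, 0, 0, 0, 0])

```text
time_s: 6.65
tool_pos: [490.1, -205.5, 160.2]
eef_rot: [179.9, 29.8, 176.9]
ft_force: [0.9, -0.1, 0.4]
opening: 85.8
grasp_force: 0.0
```

```bash
cat > rack.py <<'E'
from h import *
def seg(p,name):
    h=cv2.cvtColor(p['pixels'],cv2.COLOR_BGR2HSV); H,S,V=h[...,0].astype(int),h[...,1],h[...,2]
    m={'blue':(abs(H-109)<9)&(S>150)&(V>110),'red':((H<5)|(H>175))&(S>170)&(V>110),'orange':(H>7)&(H<15)&(S>190)&(V>150),'lens':(H>60)&(H<85)&(S>90)}[name].astype(np.uint8)
    m[:100]=0; m[270:]=0
    n,l,st,c=cv2.connectedComponentsWithStats(m)
    if n<2: return None
    i=1+st[1:,4].argmax(); cs,_=cv2.findContours((l==i).astype(np.uint8),cv2.RETR_EXTERNAL,cv2.CHAIN_APPROX_NONE)
    e=cv2.fitEllipse(cv2.convexHull(max(cs,key=len))); return np.array(e[0])+0., e[1]
E
python3 - <<'E'
from rack import *
print(manip.observe()['tool_pos'])
look('r2',[])
A,B=load('r1'),load('r2'); L={}
for n in('blue','red','orange','lens'):
    a,b=seg(A,n),seg(B,n); print(n,a,b); X,e=tri([A,B],[a[0],b[0]]); L[n]=X; print(X.round(1),[list(x) for x in e])
E
```

```text
[ 490.07175247 -205.52897815  160.17162081]
blue None (array([190.1073761 , 197.14889526]), (57.81505584716797, 61.49331283569336))Traceback (most recent call last):
  File "<stdin>", line 6, in <module>
TypeError: 'NoneType' object is not subscriptable
```

```bash
sed -i 's/(abs(H-109)<9)&(S>150)&(V>110)/(abs(H-108)<10)\&(S>130)\&(V>90)/' rack.py; python3 - <<'E'
from rack import *
A,B=load('r1'),load('r2'); 
print(cv2.cvtColor(A['pixels'],cv2.COLOR_BGR2HSV)[198,[283,285,287]],cv2.cvtColor(B['pixels'],cv2.COLOR_BGR2HSV)[198,[161,163,165]])
for n in('blue','red','orange','lens'):
    a,b=seg(A,n),seg(B,n); print(n,a,b)
    if a and b: X,e=tri([A,B],[a[0],b[0]]);print(X.round(1),[list(x.round(1)) for x in e])
E
```

```text
[[107 123 236]
 [107 122 236]
 [108 104 221]] [[106 161 228]
 [106 160 227]
 [108  81 171]]
blue (array([310.77352905, 188.3037262 ]), (40.73405838012695, 50.60905075073242)) (array([190.67689514, 197.42405701]), (59.57136535644531, 63.184906005859375))
[ 543.2 -308.4   56.4] [[np.float64(0.3), np.float64(4.2)], [np.float64(-0.4), np.float64(-4.2)]]Traceback (most recent call last):
  File "<stdin>", line 5, in <module>
  File "rack.py", line 9, in seg
    e=cv2.fitEllipse(cv2.convexHull(max(cs,key=len))); return np.array(e[0])+0., e[1]
cv2.error: OpenCV(4.12.0) /io/opencv/modules/imgproc/src/shapedescr.cpp:361: error: (-201:Incorrect size of input array) There should be at least 5 points to fit the ellipse in function 'fitEllipseNoDirect'
```

```bash
sed -i "s/(S>130)&(V>90)/(S>75)\&(V>120)/; s/(S>170)&(V>110)/(S>120)\&(V>110)/; s/(S>190)&(V>150)/(S>130)\&(V>180)/; s/(S>90)}/(S>60)}/" rack.py; python3 - <<'E'
from rack import *
A,B=load('r1'),load('r2'); 
for n in('blue','red','orange','lens'):
    a,b=seg(A,n),seg(B,n); print(n,np.round(a[0],1),np.round(a[1],1),np.round(b[0],1),np.round(b[1],1))
    X,e=tri([A,B],[a[0],b[0]]);print(X.round(1),[list(x.round(1)) for x in e])
E
```

```text
blue [311.9 197.2] [60.7 61.5] [190.1 198. ] [58.7 64.6]
[ 544.2 -307.7   60.8] [[np.float64(0.0), np.float64(0.1)], [np.float64(-0.0), np.float64(-0.1)]]
red [416.3 197.2] [60.  62.9] [295.1 197.8] [60.1 61.1]
[ 549.7 -223.8   59.7] [[np.float64(0.0), np.float64(0.1)], [np.float64(-0.0), np.float64(-0.1)]]
orange [519.4 196.7] [49.4 64. ] [398.6 196.8] [54.2 61.5]
[ 554.2 -140.4   58.9] [[np.float64(-0.0), np.float64(-0.1)], [np.float64(0.0), np.float64(0.1)]]
lens [628.4 199. ] [40.1 52.3] [506.1 199. ] [42.2 49.7]
[556.9 -56.1  63.2] [[np.float64(0.0), np.float64(0.0)], [np.float64(-0.0), np.float64(-0.0)]]
```

Triangulated upper-face centres fit the 84 mm spacing and the −2.9° rack yaw. For blue I'll stop 40 mm above the face, with the fingers at about 64 mm to clear the red disc.

```bash
cat >> h.py <<'E'
N=R.from_euler('z',-2.9,degrees=True).as_matrix()@np.array([-.5,0,.8660254])
def rackgo(X,d): go(np.array(X)+d*N,rot(177.1,30))
# held / seen disc in tool frame
def tool(X): return (np.linalg.inv(T())@np.append(X,1))[:3]
E
python3 -c "
from h import *
rackgo([544.3,-308.3,59],37)"
```

```text
MOVE [-0.16, -10.0, 8.03] [-0.001, -0.004, -0.004]
```

Request:
step_arm(moves=[-0.5, 0, -4, 2, 0, 0, 0, -0.5, 0, -7.5, 5, 0, 0, 0, -0.5, -0.1, -9.5, 7, 0, 0, 0, -0.5, -0.16, -10, 8, -0.001, -0.004, -0.004, -0.5, -0.16, -10, 8, -0.001, -0.004, -0.004, -0.5, -0.16, -10, 8, -0.001, -0.004, -0.004, -0.5, -0.16, -10, 8, -0.001, -0.004, -0.004, -0.5, -0.16, -10, 8, -0.001, -0.004, -0.004])

```text
time_s: 7.5
tool_pos: [525.8, -305.8, 92.3]
eef_rot: [-180.0, 30.1, 177.3]
ft_force: [-0.2, 0.0, 0.1]
opening: 64.0
grasp_force: 0.0
```

```bash
cat > chk.py <<'E'
from rack import *
import sys
# chk.py tag disc : segment disc now, triangulate with given earlier tags, report in tool frame
tag,n=sys.argv[1:3]; s=manip.observe(); print(np.round(s['tool_pos'],1),np.round(s['eef_rot'],2),round(s['opening'],1))
p,_=look(tag,[]); e=seg(p,n); print('ellipse',e)
ps=[load(t) for t in sys.argv[3:]]; uv=[seg(q,n)[0] for q in ps]
X,r=tri(ps+[p],uv+[e[0]]); print(X.round(1),[list(x) for x in r],'tool',tool(X).round(1))
E
python3 chk.py b1 blue r1 r2; cd pics; python3 -c "
import cv2;cv2.imwrite('b1c.png',cv2.imread('b1.png')[120:370,120:520])"
```

```text
[ 525.8 -305.8   92.3] [-179.96   30.08  177.26] 64.0
ellipse (array([312.25900269, 230.49157715]), (84.77670288085938, 86.11054229736328))
[ 544.3 -307.7   60.7] [[np.float64(-0.0), np.float64(-0.1)], [np.float64(0.1), np.float64(-0.2)], [np.float64(-0.1), np.float64(0.3)]] tool [-0.1 -0.9 36.6]
```

View pics/b1c.png

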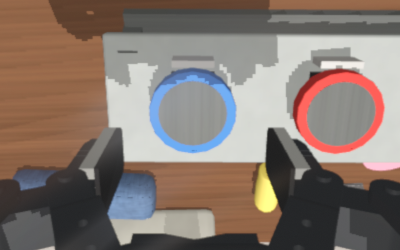

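The blue disc is centred under the gripper, with its face 36.6 mm ahead of the TCP and 0.9 mm off in y. I'll descend 49 mm and close.

Request:
step_arm(moves=[-0.5, 0, -0.1, 1.2, 0, 0, 0, -0.5, 0, -0.1, 2.6, 0, 0, 0, -0.5, 0, -0.1, 3.9, 0, 0, 0, -0.5, 0, -0.1, 4.6, 0, 0, 0, -0.5, 0, -0.1, 4.9, 0, 0, 0, -0.5, 0, -0.1, 4.9, 0, 0, 0, 0.2, 0, -0.1, 4.9, 0, 0, 0, 0.2, 0, -0.1, 4.9, 0, 0, 0])

```text
time_s: 8.35
tool_pos: [550.0, -308.8, 49.5]
eef_rot: [180.0, 30.0, 177.2]
ft_force: [-1.7, 0.2, 2.3]
opening: 47.7
grasp_force: 61.1
```

Request:
step_arm(moves=[0.4, 0, 0, 0, 0, 0, 0, 0.4, 0, 0, 0, 0, 0, 0, 0.4, 0, 0, 0, 0, 0, 0, 0.4, 0, 0, 0, 0, 0, 0, 0.4, 0, 0, -0.2, 0, 0, 0, 0.4, 0, 0, -0.5, 0, 0, 0, 0.4, 0, 0, -1, 0, 0, 0, 0.4, 0, 0, -1.5, 0, 0, 0])

```text
time_s: 9.15
tool_pos: [542.5, -308.3, 62.1]
eef_rot: [180.0, 30.0, 177.2]
ft_force: [0.1, -0.5, 0.1]
opening: 47.6
grasp_force: 61.6
```

```bash
python3 - <<'E'
from h import *
s=manip.observe(); print(np.round(s['tool_pos'],1),s['opening'],s['grasp_force'],s['ft_force'])
go([535,-290,150],rot(177.1,30)); go([500,-200,190],rot(177.1,0))
E
```

```text
[ 542.5 -308.3   62.1] 47.605436493158564 61.60751938819885 [ 0.1499516  -0.50922718  0.13300255]
MOVE [-3.68, 1.79, -8.03] [0.001, 0.0, 0.001]
MOVE [-2.27, 10.61, -13.46] [0.001, 0.524, 0.002]
```

Request:
step_arm(moves=[0.4, 0, 0, -2, 0, 0, 0, 0.4, 0, 0, -5, 0, 0, 0, 0.4, 0, 0, -9, 0, 0, 0, 0.4, -0.5, 2, -12, 0, 0.1, 0, 0.4, -1, 4, -13, 0, 0.2, 0, 0.4, -1.5, 6, -13.4, 0, 0.31, 0, 0.4, -2, 8.5, -13.4, 0, 0.42, 0, 0.4, -2.3, 10.6, -13.4, 0, 0.524, 0])

```text
time_s: 9.95
tool_pos: [501.6, -199.6, 191.5]
eef_rot: [-179.9, -0.0, 177.2]
ft_force: [-0.0, -0.0, -0.5]
opening: 47.7
grasp_force: 61.8
```

```bash
python3 - <<'E'
from h import *
s=manip.observe(); print(np.round(s['tool_pos'],1),s['opening'],s['grasp_force'])
go([584,250,190],rot(176)); go([584,320,150],rot(176))
E
```

```text
[ 501.6 -199.6  191.5] 47.71759845451727 61.84393286705017
MOVE [-6.04, 45.3, 0.07] [-0.002, -0.001, 0.021]
MOVE [-5.7, 52.3, 4.06] [-0.002, -0.001, 0.021]
```

Request:
step_arm(moves=[0.4, 0, 3, 0, 0, 0, 0, 0.4, 0, 8, 0, 0, 0, 0, 0.4, -1, 13, 0, 0, 0, 0, 0.4, -2, 18, 0, 0, 0, 0, 0.4, -3, 23, 0, 0, 0, 0.01, 0.4, -4, 28, 0, 0, 0, 0.02, 0.4, -5, 33, 0, 0, 0, 0.02, 0.4, -5.5, 38, 0, 0, 0, 0.02])

```text
time_s: 10.75
tool_pos: [574.2, 173.7, 189.9]
eef_rot: [180.0, 0.1, 176.0]
ft_force: [0.9, -0.7, -0.6]
opening: 47.8
grasp_force: 61.9
```

```bash
python3 - <<'E'
from h import *
s=manip.observe(); print(np.round(s['tool_pos'],1),s['opening'],s['grasp_force'])
go([584,320.5,160],rot(176))
E
```

```text
[574.2 173.7 189.9] 47.79585475059864 61.878472566604614
MOVE [0.04, 14.71, 3.01] [0.001, 0.002, 0.001]
```

Request:
step_arm(moves=[0.4, 0, 5, 0.5, 0, 0, 0, 0.4, 0, 9, 1, 0, 0, 0, 0.4, 0, 12.5, 2, 0, 0, 0, 0.4, 0, 14.2, 2.6, 0, 0, 0, 0.4, 0, 14.7, 3, 0, 0, 0, 0.4, 0, 14.7, 3, 0, 0, 0, 0.4, 0, 14.7, 3, 0, 0, 0, 0.4, 0, 14.7, 3, 0, 0, 0])

```text
time_s: 11.55
tool_pos: [584.0, 316.8, 160.1]
eef_rot: [180.0, 0.0, 175.9]
ft_force: [0.8, -0.4, 0.6]
opening: 47.7
grasp_force: 61.9
```

```bash
python3 view.py s1 stage_axis blue_filter; python3 - <<'E'
from rack import *
p=load('s1'); im=p['pixels'].copy()
h=cv2.cvtColor(im,cv2.COLOR_BGR2HSV); m=((abs(h[...,0].astype(int)-108)<10)&(h[...,1]>75)&(h[...,2]>60)).astype(np.uint8); m[:200]=0
n,l,st,c=cv2.connectedComponentsWithStats(m); i=1+st[1:,4].argmax(); print(st[i])
cs,_=cv2.findContours((l==i).astype(np.uint8),cv2.RETR_EXTERNAL,cv2.CHAIN_APPROX_NONE); print(cv2.fitEllipse(cv2.convexHull(max(cs,key=len))))
for X in([584,320.5,45],[584,320.5,87]): print(proj(p,X))
t=T()
for z in(-9.5,-12): print('face at tool z',z,proj(p,(t@[0,0,z,1])[:3]))
cv2.imwrite('pics/s1c.png',im[120:400,160:520])
E
```

```text
[583.99780312 316.7995975  160.11640708] [1.79992841e+02 3.26981852e-02 1.75943503e+02]
stage_axis [([317.4, 195.5], 0.87)]
blue_filter []
[ 258  216  113  111 4019]
((314.4888610839844, 272.0074462890625), (109.27586364746094, 115.33757019042969), 77.28456115722656)
[318.5469259  194.89065177]
[319.32688193 210.82048529]
face at tool z -9.5 [314.82321218 268.17372359]
face at tool z -12 [314.83136235 270.87110426]
```

View pics/s1c.png

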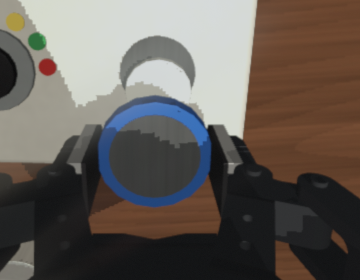

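The disc sits centred between the fingers, its ellipse at (314.5,272), with the stage ring visible ahead at (317,195). Stage axis is about (584.2,320.2). I'll lower to just above the stage.

```bash
python3 - <<'E'
from h import *
go([584.2,320.3,91],rot(176))
E
```

```text
MOVE [0.01, 0.3, 6.91] [0.0, 0.001, -0.001]
```

Request:
step_arm(moves=[0.4, 0, 0.1, 1.5, 0, 0, 0, 0.4, 0, 0.2, 3, 0, 0, 0, 0.4, 0, 0.3, 4.5, 0, 0, 0, 0.4, 0, 0.34, 5.6, 0, 0, 0, 0.4, 0, 0.34, 6.4, 0, 0, 0, 0.4, 0, 0.34, 6.9, 0, 0, 0, 0.4, 0, 0.34, 6.9, 0, 0, 0, 0.4, 0, 0.34, 6.9, 0, 0, 0])

```text
time_s: 12.5
tool_pos: [584.0, 321.6, 90.8]
eef_rot: [180.0, 0.0, 176.1]
ft_force: [-0.1, -0.5, -1.5]
opening: 47.6
grasp_force: 62.1
```

Request:
step_arm(moves=[0.4, 0, 0, 0.1, 0, 0, 0, 0.4, 0, 0, 0.2, 0, 0, 0, 0.4, 0, 0, 0.3, 0, 0, 0, 0.4, 0, 0, 0.4, 0, 0, 0, 0.4, 0, 0, 0.5, 0, 0, 0, 0.4, 0, 0, 0.5, 0, 0, 0, 0.4, 0, 0, 0.5, 0, 0, 0, 0.4, 0, 0, 0.5, 0, 0, 0])

```text
time_s: 13.3
tool_pos: [584.4, 321.7, 86.1]
eef_rot: [180.0, 0.1, 176.0]
ft_force: [0.2, -2.0, 6.0]
opening: 47.9
grasp_force: 62.6
```

```bash
python3 - <<'E'
from h import *
for i in range(3):
    s=manip.observe(); print(np.round(s['tool_pos'],1),np.round(s['ft_force'],2),np.round(s['moment'],2))
p,_=look('side1',[],'side')
cv2.imwrite('pics/side1c.png',cv2.resize(p['pixels'][230:390,100:320],None,fx=3,fy=3,interpolation=cv2.INTER_CUBIC))
E
```

```text
[584.4 321.7  86.1] [ 0.19 -2.04  6.03] [-0.44  0.02 -0.02]
[584.4 321.7  86.1] [ 0.19 -2.04  6.03] [-0.44  0.02 -0.02]
[584.4 321.7  86.1] [ 0.19 -2.04  6.03] [-0.44  0.02 -0.02]
```

Request:
step_arm(moves=[0.4, 0, 0, -0.1, 0, 0, 0, 0.4, 0, 0, -0.2, 0, 0, 0, 0.4, 0, 0, -0.25, 0, 0, 0, 0.4, 0, 0, -0.25, 0, 0, 0, 0.4, 0, 0, -0.25, 0, 0, 0, 0.4, 0, 0, -0.25, 0, 0, 0, 0.4, 0, 0, -0.25, 0, 0, 0, 0.4, 0, 0, -0.25, 0, 0, 0])

```text
time_s: 14.15
tool_pos: [584.0, 321.7, 88.0]
eef_rot: [180.0, 0.0, 176.1]
ft_force: [3.7, -1.8, 0.8]
opening: 47.1
grasp_force: 62.5
```

View pics/side1c.png

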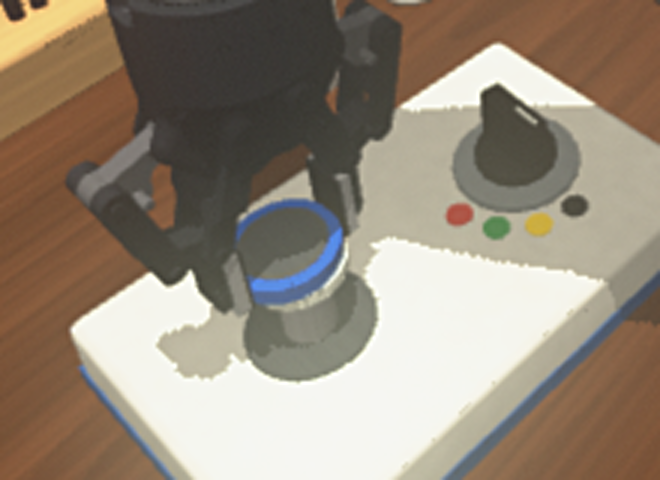

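```bash
python3 - <<'E'
from h import *
p,o=look('side2',['stage_axis','blue_filter'],'side')
for X in([584,321.5,45],[584,321.5,100.5],[584,321.5,90.5]): print(X,proj(p,X).round(1))
M=np.array([proj(p,[585,321,45])-proj(p,[584,321,45]),proj(p,[584,322,45])-proj(p,[584,321,45])]); print('px per mm x,y',M.round(2))
t,o=look('top2',['stage_axis'],'top'); print(proj(t,[584,321.5,45]))
c=cv2.resize(p['pixels'][285:375,160:260],None,fx=6,fy=6,interpolation=cv2.INTER_CUBIC); 
cv2.imwrite('pics/side2c.png',c)
s=manip.observe();print(s['tool_pos'],s['ft_force'])
E
```

```text
stage_axis [([202.7, 338.4], 0.69)]
blue_filter [([197.2, 315.2], 0.73)]
[584, 321.5, 45] [201.8 337.5]
[584, 321.5, 100.5] [195.3 311. ]
[584, 321.5, 90.5] [196.6 316. ]
px per mm x,y [[-0.49 -0.37]
 [-0.57  0.51]]
stage_axis [([168.5, 223.9], 0.64)]
[170.94646132 222.02363679]
[583.91334795 321.71312079  88.02776328] [ 2.13792131 -1.19953147  1.1907681 ]
```

View pics/side2c.png

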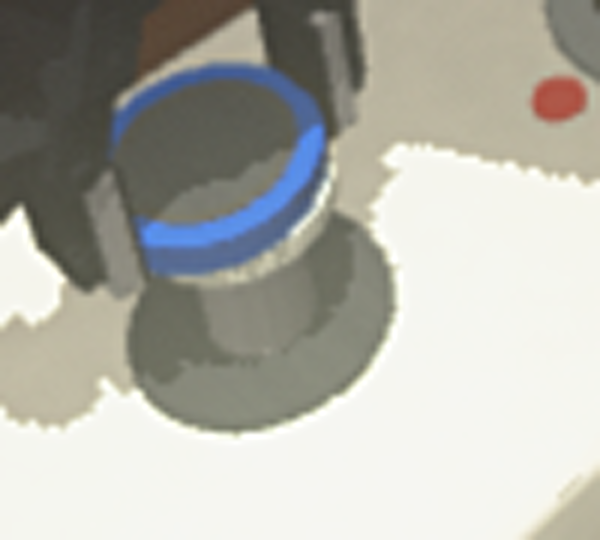

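The blue disc sits level on the stage, but the stage's white edge shows more on the right near (335,200). That suggests the disc is about 2 mm too far in +x. I'll lift slightly, shift and set it down again.

Request:
step_arm(moves=[0.4, 0, 0, -0.3, 0, 0, 0, 0.4, 0, 0, -0.4, 0, 0, 0, 0.4, 0.08, -0.06, -0.4, 0, 0, 0, 0.4, 0.15, -0.06, -0.4, 0, 0, 0, 0.4, 0.15, -0.06, -0.3, 0, 0, 0, 0.4, 0.15, -0.06, -0.2, 0, 0, 0, 0.4, 0.15, -0.06, -0.1, 0, 0, 0, 0.4, 0.15, -0.06, -0.1, 0, 0, 0])

```text
time_s: 15.2
tool_pos: [582.1, 321.2, 88.8]
eef_rot: [180.0, -0.0, 176.1]
ft_force: [0.4, -0.5, -0.5]
opening: 47.3
grasp_force: 61.9
```

Request:
step_arm(moves=[0.4, 0, 0, 0, 0, 0, 0, 0.4, 0, 0, 0.05, 0, 0, 0, 0.4, 0, 0, 0.05, 0, 0, 0, 0.4, 0, 0, 0.1, 0, 0, 0, 0.4, 0, 0, 0.1, 0, 0, 0, 0.4, 0, 0, 0.1, 0, 0, 0, 0.4, 0, 0, 0.1, 0, 0, 0, 0.4, 0, 0, 0.1, 0, 0, 0])

```text
time_s: 16.0
tool_pos: [582.4, 321.2, 88.2]
eef_rot: [180.0, 0.0, 176.1]
ft_force: [-0.4, 0.2, 1.7]
opening: 47.4
grasp_force: 61.9
```

```bash
python3 view.py side3 blue_filter stage_axis
```

```text
[582.35026257 321.2168488   88.15259082] [1.79982012e+02 1.10286652e-02 1.76052887e+02]
blue_filter [([313.4, 270.2], 0.63)]
stage_axis [([310.4, 227.2], 0.9)]
```

```bash
python3 - <<'E'
from h import *
p=load('side3'); print(onz(p,(310.4,227.2),45)); t=T()
print('blue origin by net at z90.7',onz(p,(313.4,270.2),90.7))
E
```

```text
[582.585868   319.16928494  45.        ]
blue origin by net at z90.7 [586.93111649 320.73902596  90.7       ]
```

Request:
step_arm(moves=[0, 0, 0, 0, 0, 0, 0, -0.25, 0, 0, 0, 0, 0, 0, -0.5, 0, 0, 0, 0, 0, 0, -0.5, 0, 0, 0, 0, 0, 0, -0.5, 0, 0, 0, 0, 0, 0, -0.5, 0, 0, -1, 0, 0, 0, -0.5, 0, 0, -3, 0, 0, 0, -0.5, 0, 0, -6, 0, 0, 0])

```text
time_s: 16.95
tool_pos: [580.9, 320.5, 147.2]
eef_rot: [-179.9, -0.2, 176.0]
ft_force: [0.9, -0.4, -0.2]
opening: 64.2
grasp_force: 0.0
```

Request:
step_arm(moves=[-0.5, 0, 0, -2, 0, 0, 0, -0.5, 1, 0, -4, 0, 0, 0, -0.5, 2, 0, -4, 0, 0, 0, -0.5, 2, 0, -4, 0, 0, 0, -0.5, 2, 0, -4, 0, 0, 0, -0.5, 2, 0, -4, 0, 0, 0, -0.5, 2, 0, -4, 0, 0, 0, -0.5, 2, 0, -4, 0, 0, 0])

```text
time_s: 17.75
tool_pos: [562.2, 322.3, 187.1]
eef_rot: [-180.0, -0.1, 176.0]
ft_force: [-0.7, -0.2, 0.4]
opening: 64.2
grasp_force: 0.0
```

```bash
cat > stack.py <<'E'
from rack import *
import sys
def segm(p,f,lo=0,hi=400):
    h=cv2.cvtColor(p['pixels'],cv2.COLOR_BGR2HSV); m=f(h[...,0].astype(int),h[...,1],h[...,2]).astype(np.uint8); m[:lo]=0; m[hi:]=0
    n,l,st,c=cv2.connectedComponentsWithStats(m); i=1+st[1:,4].argmax(); cs,_=cv2.findContours((l==i).astype(np.uint8),cv2.RETR_EXTERNAL,cv2.CHAIN_APPROX_NONE)
    return cv2.fitEllipse(cv2.convexHull(max(cs,key=len)))
BL=lambda H,S,V:(abs(H-108)<10)&(S>75)&(V>60)
E
python3 - <<'E'
from stack import *
s=manip.observe(); print(s['tool_pos'],s['opening'])
p,_=look('p1',['stage_axis']); e=segm(p,BL,150,330); print(e, [onz(p,e[0],z).round(1) for z in (98,100.5,103)]); cv2.imwrite('pics/p1c.png',p['pixels'])
for k in[(314,230)]: pass
go([500,-50,190],rot(177.1,10)); rackgo([556.9,-56.1,62],40)
E
```

```text
[562.19149075 322.32273694 187.12586853] 64.24818306976687
stage_axis [([313.4, 210.9], 0.88)]
((314.86248779296875, 233.2300567626953), (63.95943832397461, 67.48566436767578), 79.30755615234375) [array([584.3, 321.5,  98. ]), array([583.3, 321.5, 100.5]), array([582.3, 321.6, 103. ])]
MOVE [3.65, -37.58, -0.24] [-0.002, -0.175, -0.018]
MOVE [-0.07, -37.84, 9.09] [-0.005, -0.524, -0.018]
```

View pics/p1c.png

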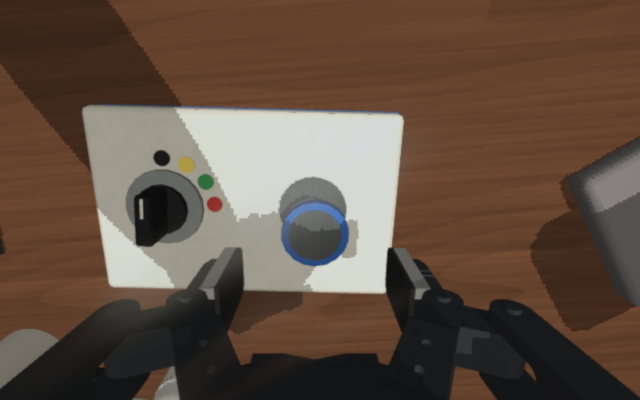

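The wrist view shows the blue disc on the stage, its ellipse at (314.9,233) giving a face centre near (583,321.5) at z≈100. The selector pointer is near the black mark. Next is the lens, working from numbers only.

Request:
step_arm(moves=[-0.5, 0, -4, 0, 0, 0, 0, -0.5, 0, -9, 0, 0, 0, 0, -0.5, 0.5, -14, 0, 0, 0, 0, -0.5, 1, -19, 0, 0, -0.1, 0, -0.5, 1.5, -24, 0.5, 0, -0.2, 0, -0.5, 2, -29, 1, 0, -0.3, -0.01, -0.5, 2, -34, 2, 0, -0.4, -0.02, -0.5, 2, -38, 3, 0, -0.5, -0.02])

```text
time_s: 18.65
tool_pos: [516.3, -57.2, 159.3]
eef_rot: [-179.5, 29.1, 177.4]
ft_force: [0.9, -1.0, -0.7]
opening: 64.1
grasp_force: 0.0
```

```bash
python3 -c "
from h import *
print(manip.observe()['tool_pos'])
rackgo([557.5,-56.5,60.5],37)"
```

```text
[516.28851591 -57.22504651 159.26852558]
MOVE [1.26, 0.33, 6.93] [-0.006, -0.016, 0.004]
```

Request:
step_arm(moves=[-0.5, 0.6, 0.3, 1.5, 0, 0, 0, -0.5, 1.2, 0.3, 3, -0.006, -0.016, 0.004, -0.5, 1.26, 0.3, 5, -0.006, -0.016, 0.004, -0.5, 1.26, 0.3, 6.4, -0.006, -0.016, 0.004, -0.5, 1.26, 0.3, 6.9, -0.006, -0.016, 0.004, -0.5, 1.26, 0.3, 6.9, -0.006, -0.016, 0.004, -0.5, 1.26, 0.3, 6.9, -0.006, -0.016, 0.004, -0.5, 1.26, 0.3, 6.9, -0.006, -0.016, 0.004])

```text
time_s: 19.45
tool_pos: [538.8, -53.6, 92.3]
eef_rot: [179.9, 29.6, 177.1]
ft_force: [-0.7, -0.6, -0.1]
opening: 64.1
grasp_force: 0.0
```

```bash
python3 chk.py l1 lens r1 r2;  python3 view.py l1b lens; python3 - <<'E'
from rack import *
p=load('l1'); e=seg(p,'lens')
for z in(59,60,61,62): print(z,tool(onz(p,e[0],z)).round(1))
E
```

```text
[538.8 -53.6  92.3] [179.86  29.65 177.06] 64.1
ellipse None
[538.80249855 -53.62553011  92.25875872] [179.85818515  29.64835354 177.0577209 ]
lens [([314.3, 233.6], 0.97), ([27.7, 226.2], 0.73)]Traceback (most recent call last):
  File "chk.py", line 7, in <module>
    X,r=tri(ps+[p],uv+[e[0]]); print(X.round(1),[list(x) for x in r],'tool',tool(X).round(1))
                       ~^^^
TypeError: 'NoneType' object is not subscriptable
Traceback (most recent call last):
TypeError: 'NoneType' object is not subscriptable
```

```bash
python3 - <<'E'
from rack import *
for t in('r2','l1'):
    p=load(t); h=cv2.cvtColor(p['pixels'],cv2.COLOR_BGR2HSV); c=(506,199) if t=='r2' else (314,233)
    print([h[c[1],c[0]+d].tolist() for d in range(-56,57,8)])
    print([h[c[1]+d,c[0]].tolist() for d in range(-56,57,8)])
E
```

```text
[[40, 8, 200], [36, 6, 199], [45, 7, 144], [30, 16, 158], [65, 34, 208], [66, 77, 191], [66, 76, 190], [66, 76, 190], [66, 77, 188], [65, 77, 189], [64, 40, 210], [42, 6, 200], [36, 6, 199], [13, 53, 155], [12, 133, 134]]
[[42, 9, 135], [36, 6, 199], [30, 11, 119], [25, 20, 150], [56, 7, 255], [65, 76, 189], [65, 76, 189], [66, 76, 190], [65, 76, 190], [66, 77, 189], [60, 7, 255], [42, 6, 199], [12, 64, 148], [12, 132, 131], [12, 132, 135]]
[[39, 8, 212], [40, 7, 212], [0, 0, 255], [65, 50, 216], [64, 51, 218], [64, 52, 219], [64, 51, 219], [64, 53, 221], [64, 53, 221], [65, 53, 222], [64, 54, 222], [90, 1, 255], [60, 4, 254], [45, 7, 216], [45, 7, 215]]
[[40, 11, 137], [26, 10, 177], [32, 17, 199], [0, 0, 255], [64, 49, 219], [64, 51, 221], [64, 52, 221], [64, 53, 221], [64, 52, 219], [64, 55, 218], [64, 57, 218], [65, 52, 220], [0, 0, 255], [42, 6, 211], [12, 113, 144]]
```

```bash
sed -i "s/(H>60)&(H<85)&(S>60)/(H>58)\&(H<75)\&(S>32)/" rack.py; python3 - <<'E'
from rack import *
p=load('l1'); ps=[load('r1'),load('r2'),p]; es=[seg(q,'lens') for q in ps]; print(es)
X,r=tri(ps,[e[0] for e in es]); print(X,r,tool(X)); X,r=tri(ps[1:],[e[0] for e in es[1:]]); print(X,r,tool(X))
for z in(59,60,61,62): print(z,tool(onz(p,es[2][0],z)).round(1))
E
```

```text
[(array([627.99615479, 199.09790039]), (40.98445510864258, 52.629146575927734)), (array([506.14337158, 198.98808289]), (43.27861022949219, 50.95381164550781)), (array([311.14401245, 234.26040649]), (63.281471252441406, 67.27116394042969))]
[557.23208461 -55.97298653  62.89754411] [array([ 0.1, -0.1]), array([-0.2,  0. ]), array([0.1, 0.1])] [-1.81247864 -1.49702611 34.58347378]
[556.99974653 -55.99696437  63.04801676] [array([-0. , -0.1]), array([0. , 0.1])] [-1.6862655  -1.5322896  34.33847445]
59 [-4.  -1.6 40.3]
60 [-3.4 -1.6 38.8]
61 [-2.8 -1.6 37.3]
62 [-2.2 -1.6 35.9]
```

Request:
step_arm(moves=[-0.5, -0.17, -0.15, 1.2, 0, 0, 0, -0.5, -0.17, -0.15, 2.5, 0, 0, 0, -0.5, -0.17, -0.15, 3.8, 0, 0, 0, -0.5, -0.17, -0.15, 4.5, 0, 0, 0, -0.5, -0.17, -0.15, 4.75, 0, 0, 0, -0.5, -0.17, -0.15, 4.75, 0, 0, 0, 0.2, -0.17, -0.15, 4.75, 0, 0, 0, 0.2, -0.17, -0.15, 4.75, 0, 0, 0])

```text
time_s: 20.4
tool_pos: [563.0, -56.3, 51.7]
eef_rot: [179.9, 29.6, 177.0]
ft_force: [-4.8, 0.7, 5.6]
opening: 47.6
grasp_force: 60.3
```

Request:
step_arm(moves=[0.4, 0, 0, 0, 0, 0, 0, 0.4, 0, 0, 0, 0, 0, 0, 0.4, 0, 0, 0, 0, 0, 0, 0.4, 0, 0, -0.2, 0, 0, 0, 0.4, 0, 0, -0.5, 0, 0, 0, 0.4, 0, 0, -1, 0, 0, 0, 0.4, 0, 0, -2, 0, 0, 0, 0.4, 0, 0, -4, 0, 0, 0])

```text
time_s: 21.2
tool_pos: [542.4, -55.1, 85.2]
eef_rot: [179.8, 29.4, 177.0]
ft_force: [-0.4, -0.4, -0.5]
opening: 47.3
grasp_force: 61.8
```

```bash
python3 - <<'E'
from rack import *
s=manip.observe(); print(np.round(s['tool_pos'],1),s['opening'],s['grasp_force'])
go([520,-40,190],rot(176)); go([560,230,190],rot(176))
E
```

```text
[542.4 -55.1  85.2] 47.301399157644134 61.7657196521759
MOVE [-3.13, 1.43, -10.26] [0.008, 0.514, 0.018]
MOVE [-5.39, 28.59, -8.89] [0.008, 0.514, 0.018]
```

Request:
step_arm(moves=[0.4, 0, 0, -2.5, 0, 0, 0, 0.4, 0, 0, -6, 0, 0, 0, 0.4, -0.5, 1, -9, 0, 0.1, 0, 0.4, -1, 4, -10, 0, 0.2, 0.01, 0.4, -2, 8, -10, 0, 0.3, 0.02, 0.4, -3, 13, -9.7, 0, 0.4, 0.02, 0.4, -4, 18, -9.4, 0.008, 0.514, 0.02, 0.4, -5, 23, -9, 0.008, 0.514, 0.02])

```text
time_s: 22.0
tool_pos: [556.7, 173.2, 190.0]
eef_rot: [180.0, 0.2, 175.9]
ft_force: [1.0, 0.5, -1.0]
opening: 47.3
grasp_force: 61.8
```

```bash
python3 - <<'E'
from rack import *
s=manip.observe(); print(np.round(s['tool_pos'],1),s['opening'],s['grasp_force'])
go([582.8,321.3,150],rot(176))
E
```

```text
[556.7 173.2 190. ] 47.280932583063006 61.78897976875305
MOVE [-1.52, 14.96, 4.01] [0.0, 0.003, -0.002]
```

Request:
step_arm(moves=[0.4, -0.5, 5, 0.5, 0, 0, 0, 0.4, -1, 9, 1, 0, 0, 0, 0.4, -1.5, 12, 2, 0, 0, 0, 0.4, -1.5, 14, 3, 0, 0.003, 0, 0.4, -1.5, 14.8, 3.7, 0, 0.003, 0, 0.4, -1.5, 14.8, 4, 0, 0.003, 0, 0.4, -1.5, 14.8, 4, 0, 0.003, 0, 0.4, -1.5, 14.8, 4, 0, 0.003, 0])

```text
time_s: 22.8
tool_pos: [578.8, 316.0, 149.4]
eef_rot: [-180.0, -0.1, 175.8]
ft_force: [0.5, 0.1, -0.4]
opening: 47.2
grasp_force: 61.8
```

```bash
cat > held.py <<'E'
from stack import *
# held.py tag colour: ellipse of held disc vs tool axis; ellipse of placed lower disc
tag,n=sys.argv[1:3]; s=manip.observe(); print(np.round(s['tool_pos'],1),np.round(s['eef_rot'],2),round(s['opening'],1))
p,_=look(tag,['stage_axis',n]); t=T()
F={'lens':lambda H,S,V:(H>55)&(H<78)&(S>25),'orange_filter':lambda H,S,V:(H>6)&(H<16)&(S>150)&(V>120)}[n]
h=cv2.cvtColor(p['pixels'],cv2.COLOR_BGR2HSV); print([h[270,314+d].tolist() for d in range(-60,61,12)])
e=segm(p,F,190,340); print('held',e)
for z in(-8,-10,-12): 
    q=t@[0,0,z,1]; a=proj(p,q[:3]); b=proj(p,(t@[1,0,z,1])[:3]); print(z,a.round(1),'dx mm',((e[0][1]-a[1])/(b[1]-a[1])).round(2))
E
python3 held.py hl lens
```

```text
[578.8 316.  149.4] [-1.7997e+02 -6.0000e-02  1.7581e+02] 47.2
stage_axis [([320.9, 205.6], 0.55)]
lens [([313.7, 265.6], 0.9)]
[[38, 27, 38], [26, 23, 167], [64, 89, 140], [64, 89, 140], [64, 90, 141], [64, 91, 140], [64, 93, 140], [64, 91, 140], [64, 92, 141], [28, 23, 167], [0, 0, 17]]
held ((314.1676330566406, 272.0342102050781), (81.62515258789062, 89.85371398925781), 89.53306579589844)
-8 [315.  267.8] dx mm -2.05
-10 [315. 270.] dx mm -1.0
-12 [315.  272.1] dx mm 0.05
```

```bash
python3 - <<'E'
from rack import *
go([582.3,321.2,105],rot(176))
E
```

```text
MOVE [-0.27, 0.48, 4.48] [0.0, -0.0, -0.003]
```

Request:
step_arm(moves=[0.4, -0.1, 0.2, 1, 0, 0, 0, 0.4, -0.27, 0.48, 2.2, 0, 0, 0, 0.4, -0.27, 0.48, 3.4, 0, 0, 0, 0.4, -0.27, 0.48, 4.2, 0, 0, 0, 0.4, -0.27, 0.48, 4.5, 0, 0, 0, 0.4, -0.27, 0.48, 4.5, 0, 0, 0, 0.4, -0.27, 0.48, 4.5, 0, 0, 0, 0.4, -0.27, 0.48, 4.5, 0, 0, 0])

```text
time_s: 23.75
tool_pos: [582.4, 322.3, 104.8]
eef_rot: [180.0, 0.0, 175.9]
ft_force: [0.5, 0.4, -1.0]
opening: 47.3
grasp_force: 61.8
```

```bash
python3 - <<'E'
from rack import *
s=manip.observe(); print(s['tool_pos'],s['ft_force'])
go([582.4,321.2,100.5],rot(176))
E
```

```text
[582.35649402 322.33388901 104.78581983] [ 0.45148482  0.39034611 -0.96312736]
MOVE [-0.01, -0.11, 0.43] [0.001, 0.0, -0.002]
```

Request:
step_arm(moves=[0.4, 0, -0.1, 0, 0, 0, 0, 0.4, 0, -0.1, 0.1, 0, 0, 0, 0.4, 0, -0.1, 0.2, 0, 0, 0, 0.4, 0, -0.1, 0.3, 0, 0, 0, 0.4, 0, -0.1, 0.4, 0, 0, 0, 0.4, 0, -0.1, 0.4, 0, 0, 0, 0.4, 0, -0.1, 0.4, 0, 0, 0, 0.4, 0, -0.1, 0.4, 0, 0, 0])

```text
time_s: 24.55
tool_pos: [581.8, 321.1, 100.2]
eef_rot: [180.0, -0.1, 175.9]
ft_force: [0.2, -0.0, 0.3]
opening: 47.1
grasp_force: 62.7
```

```bash
python3 - <<'E'
from stack import *
s=manip.observe(); print(s['tool_pos'],s['ft_force'])
E
```

```text
[581.7953797  321.1497915  100.24180654] [ 0.22438948 -0.0017244   0.26499893]
```

Request:
step_arm(moves=[0.4, 0, 0, 0, 0, 0, 0, 0.4, -0.04, 0, 0.05, 0, 0, 0, 0.4, -0.04, 0, 0.1, 0, 0, 0, 0.4, -0.04, 0, 0.1, 0, 0, 0, 0.4, -0.04, 0, 0.1, 0, 0, 0, 0.4, -0.04, 0, 0.1, 0, 0, 0, 0.4, -0.04, 0, 0.1, 0, 0, 0, 0.4, -0.04, 0, 0.1, 0, 0, 0])

```text
time_s: 25.35
tool_pos: [582.0, 321.1, 99.1]
eef_rot: [-180.0, -0.1, 175.9]
ft_force: [-1.8, 0.1, 2.4]
opening: 47.3
grasp_force: 63.5
```

Request:
step_arm(moves=[0.4, 0, 0, -0.05, 0, 0, 0, 0.4, 0, 0, -0.08, 0, 0, 0, 0.4, 0, 0, -0.08, 0, 0, 0, 0.2, 0, 0, -0.08, 0, 0, 0, -0.1, 0, 0, -0.08, 0, 0, 0, -0.3, 0, 0, -0.08, 0, 0, 0, -0.5, 0, 0, -0.08, 0, 0, 0, -0.5, 0, 0, -0.08, 0, 0, 0])

```text
time_s: 26.15
tool_pos: [582.6, 321.0, 99.8]
eef_rot: [-180.0, -0.0, 175.9]
ft_force: [0.3, -0.5, -0.1]
opening: 64.2
grasp_force: 0.0
```

Request:
step_arm(moves=[-0.5, 0, 0, 0, 0, 0, 0, -0.5, 0, 0, 0, 0, 0, 0, -0.5, 0, 0, -1, 0, 0, 0, -0.5, 0, 0, -3, 0, 0, 0, -0.5, 0, 0, -6, 0, 0, 0, -0.5, 1, 0, -8.5, 0, 0, 0, -0.5, 2, 0, -8.5, 0, 0, 0, -0.5, 2, 0, -8.5, 0, 0, 0])

```text
time_s: 26.95
tool_pos: [561.6, 322.9, 186.2]
eef_rot: [180.0, 0.0, 175.9]
ft_force: [0.8, -1.0, 0.5]
opening: 63.9
grasp_force: 0.0
```

```bash
python3 - <<'E'
from stack import *
s=manip.observe(); print(s['tool_pos'],s['opening'],s['qd'].round(1) if hasattr(s['qd'],'round') else s['qd'])
p,_=look('p2',['stage_axis','lens','blue_filter']); e=segm(p,lambda H,S,V:(H>55)&(H<78)&(S>25),150,330); print(e,[onz(p,e[0],z).round(1) for z in(108.5,110.5,112.5)])
p=cam('side'); 
for n in('blue_filter','lens'): print(n,finder.place_of(p,n)[:2])
print(proj(p,[582.5,321.3,90.7]),proj(p,[582.5,321.3,100.5]))
go([500,-100,190],rot(177.1,10)); rackgo([554,-140.2,60.6],37)
E
```

```text
[561.63923521 322.8504801  186.15583023] 63.872741601685156 [-0.4  2.  -1.2 -1.  -0.5 -0.3]
stage_axis [([312.5, 210.8], 0.86)]
lens [([315.0, 240.7], 0.68)]
blue_filter []
((313.6059265136719, 240.12208557128906), (51.642784118652344, 55.29948425292969), 87.98504638671875) [array([584.5, 321.1, 108.5]), array([583.7, 321.1, 110.5]), array([582.9, 321.2, 112.5])]
blue_filter [{'centre': [196.6, 314.6], 'confidence': 0.68}, {'centre': [193.4, 308.8], 'confidence': 0.6}]
lens [{'centre': [191.0, 307.6], 'confidence': 0.72}, {'centre': [269.6, 206.5], 'confidence': 0.46}]
[197.43897379 316.34951509] [196.23948169 311.42365215]
MOVE [3.16, -42.56, -0.58] [-0.003, -0.177, -0.021]
MOVE [-0.69, -46.21, 9.15] [-0.006, -0.526, -0.02]
```

Request:
step_arm(moves=[-0.5, 0, -4, 0, 0, 0, 0, -0.5, 0, -9, 0, 0, 0, 0, -0.5, 0.5, -14, 0, 0, 0, 0, -0.5, 1, -19, 0, 0, -0.1, 0, -0.5, 1.5, -24, 0.5, 0, -0.2, 0, -0.5, 2, -29, 1, 0, -0.3, -0.01, -0.5, 2, -34, 2, 0, -0.4, -0.02, -0.5, 2, -39, 3, 0, -0.5, -0.02])

```text
time_s: 28.1
tool_pos: [514.5, -63.3, 156.4]
eef_rot: [-179.5, 28.9, 177.3]
ft_force: [0.8, -1.6, -0.2]
opening: 64.0
grasp_force: 0.0
```

```bash
python3 -c "
from h import *
print(manip.observe()['tool_pos'])
rackgo([554,-140.2,60.6],37)"
```

```text
[514.51488724 -63.29554701 156.37222621]
MOVE [0.93, -7.43, 6.83] [-0.006, -0.018, 0.003]
```

Request:
step_arm(moves=[-0.5, 0.5, -4, 0.5, 0, 0, 0, -0.5, 0.9, -6.5, 2, -0.006, -0.018, 0.003, -0.5, 0.9, -7.3, 4, -0.006, -0.018, 0.003, -0.5, 0.9, -7.3, 6, -0.006, -0.018, 0.003, -0.5, 0.9, -7.3, 6.8, -0.006, -0.018, 0.003, -0.5, 0.9, -7.3, 6.8, -0.006, -0.018, 0.003, -0.5, 0.9, -7.3, 6.8, -0.006, -0.018, 0.003, -0.5, 0.9, -7.3, 6.8, -0.006, -0.018, 0.003])

```text
time_s: 28.9
tool_pos: [535.9, -136.0, 92.9]
eef_rot: [179.9, 29.7, 177.0]
ft_force: [0.7, 0.7, 0.5]
opening: 64.4
grasp_force: 0.0
```

```bash
python3 chk.py o1 orange r1 r2; python3 - <<'E'
from rack import *
p=load('o1'); e=seg(p,'orange')
for z in(59,60.5,62): print(z,tool(onz(p,e[0],z)).round(1))
X,r=tri([load('r2'),p],[seg(load('r2'),'orange')[0],e[0]]); print(X,r,tool(X))
print(tool([552.8,-140,60.6]))
E
```

```text
[ 535.9 -136.    92.9] [179.92  29.69 177.02] 64.4
ellipse (array([308.57260132, 224.36598206]), (68.79306030273438, 82.235595703125))
[ 554.7 -139.9   57.5] [[np.float64(-0.4), np.float64(-0.9)], [np.float64(0.2), np.float64(-0.7)], [np.float64(0.1), np.float64(2.3)]] tool [ 1.2 -2.9 40.2]
59 [ 3.8 -2.9 37. ]
60.5 [ 4.6 -2.9 34.8]
62 [ 5.4 -2.9 32.6]
[ 556.0754445  -139.87432688   55.66527659] [array([-0.3, -1.1]), array([0.4, 1.5])] [ 0.86049226 -2.7890145  42.48858059]
[ 1.25096662 -3.07762884 36.58433999]
```

```bash
python3 - <<'E'
from rack import *
for t,c in(('o1',(309,228)),('r2',(398,197))):
    p=load(t); h=cv2.cvtColor(p['pixels'],cv2.COLOR_BGR2HSV); 
    print([(d,)+tuple(h[c[1]+d,c[0]].tolist()) for d in list(range(-52,-20,3))+list(range(20,54,3))])
    m=((h[...,0]>6)&(h[...,0]<17)&(h[...,1]>80)&(h[...,2]>100)).astype(np.uint8); m=m[c[1]-60:c[1]+60,c[0]-60:c[0]+60]
    print('\n'.join(''.join('.#'[v] for v in r[::3]) for r in m[::5]))
E
```

```text
[(-52, 14, 22, 127), (-49, 14, 18, 158), (-46, 16, 16, 177), (-43, 14, 19, 176), (-40, 10, 133, 155), (-37, 11, 144, 206), (-34, 11, 143, 208), (-31, 12, 143, 214), (-28, 12, 50, 172), (-25, 18, 20, 156), (-22, 16, 21, 157), (20, 24, 8, 150), (23, 25, 10, 149), (26, 25, 10, 149), (29, 25, 10, 149), (32, 20, 10, 149), (35, 13, 36, 164), (38, 17, 140, 255), (41, 17, 140, 255), (44, 13, 61, 236), (47, 40, 7, 212), (50, 40, 7, 212), (53, 6, 50, 190)]
........................................
........................................
........................................
........................................
................########................
.............###############............
..........####################..........
.........######..........#######........
........#####...............#...#.......
.......####..................#..........
......####..............................
......###......................#..#.....
......###.........................#.....
......###.........................#.....
......###......................#..#.....
.......###........................
[... 1068 characters left out ...]
...
...............############.............
.............######.....#####...........
............####...........###..........
...........####.............###.........
...........###...............##.........
..........###................###........
..........###................##.........
...........###...............##.........
............##..............##..........
.............###..........###...........
..............######..#####.............
..................######................
........................................
........................................
###########..............###############
###########..............###############
###########.............################
```

```bash
python3 - <<'E'
from rack import *
def so(p,c,r):
    h=cv2.cvtColor(p['pixels'],cv2.COLOR_BGR2HSV); m=((h[...,0]>6)&(h[...,0]<24)&(h[...,1]>75)&(h[...,2]>100)); 
    ys,xs=np.nonzero(m); k=np.hypot(xs-c[0],ys-c[1])<r; pts=np.column_stack([xs,ys])[k].astype(np.int32)
    return cv2.fitEllipse(cv2.convexHull(pts))
p,q=load('o1'),load('r2'); a,b=so(p,(309,228),50),so(q,(398,197),36); print(a,b)
X,r=tri([q,p],[b[0],a[0]]); print(X,r,tool(X))
for z in(59,60.5,62): print(z,tool(onz(p,a[0],z)).round(1))
E
```

```text
((308.6183166503906, 229.0477752685547), (85.3874740600586, 87.01213073730469), 92.28791046142578) ((399.560302734375, 197.4799041748047), (61.2199592590332, 63.581146240234375), 74.4687271118164)
[ 553.79681153 -139.91663431   59.98286529] [array([-0., -0.]), array([0., 0.])] [ 0.69583792 -2.94381848 37.6116497 ]
59 [ 0.2 -3.  39. ]
60.5 [ 1.  -2.9 36.8]
62 [ 1.8 -2.9 34.6]
```

Request:
step_arm(moves=[-0.5, 0.08, -0.29, 1, 0, 0, 0, -0.5, 0.08, -0.29, 2.4, 0, 0, 0, -0.5, 0.08, -0.29, 3.8, 0, 0, 0, -0.5, 0.08, -0.29, 4.6, 0, 0, 0, -0.5, 0.08, -0.29, 4.85, 0, 0, 0, -0.5, 0.08, -0.29, 4.85, 0, 0, 0, 0.2, 0.08, -0.29, 4.85, 0, 0, 0, 0.2, 0.08, -0.29, 4.85, 0, 0, 0])

```text
time_s: 29.75
tool_pos: [558.4, -140.3, 50.2]
eef_rot: [179.9, 29.6, 177.0]
ft_force: [-3.7, 0.6, 4.2]
opening: 47.4
grasp_force: 60.6
```

Request:
step_arm(moves=[0.4, 0, 0, 0, 0, 0, 0, 0.4, 0, 0, 0, 0, 0, 0, 0.4, 0, 0, 0, 0, 0, 0, 0.4, 0, 0, -0.2, 0, 0, 0, 0.4, 0, 0, -0.5, 0, 0, 0, 0.4, 0, 0, -1, 0, 0, 0, 0.4, 0, 0, -2, 0, 0, 0, 0.4, 0, 0, -4, 0, 0, 0])

```text
time_s: 30.55
tool_pos: [537.9, -138.8, 83.8]
eef_rot: [179.8, 29.5, 176.9]
ft_force: [0.8, -0.6, -1.1]
opening: 47.4
grasp_force: 61.7
```

```bash
python3 - <<'E'
from rack import *
s=manip.observe(); print(np.round(s['tool_pos'],1),s['opening'],s['grasp_force'])
go([560,230,190],rot(176))
E
```

```text
[ 537.9 -138.8   83.8] 47.39731276988454 61.70480489730835
MOVE [-5.45, 36.98, -9.01] [0.007, 0.515, 0.017]
```

Request:
step_arm(moves=[0.4, 0, 0, -2.5, 0, 0, 0, 0.4, 0, 0, -6, 0, 0, 0, 0.4, -0.5, 1, -9, 0, 0.1, 0, 0.4, -1, 4, -10, 0, 0.2, 0.01, 0.4, -2, 8, -10, 0, 0.3, 0.02, 0.4, -3, 13, -9.7, 0, 0.4, 0.02, 0.4, -4, 18, -9.4, 0.007, 0.515, 0.02, 0.4, -5, 23, -9, 0.007, 0.515, 0.02])

```text
time_s: 31.35
tool_pos: [552.5, 89.1, 188.6]
eef_rot: [180.0, 0.2, 175.8]
ft_force: [-0.1, -0.3, 0.3]
opening: 47.6
grasp_force: 61.7
```

```bash
python3 - <<'E'
from rack import *
s=manip.observe(); print(np.round(s['tool_pos'],1),s['opening'],s['grasp_force'])
go([582.3,321.2,155],rot(176))
E
```

```text
[552.5  89.1 188.6] 47.572891704817124 61.69121503829956
MOVE [-1.27, 23.36, 3.36] [0.0, 0.003, -0.003]
```

Request:
step_arm(moves=[0.4, -0.3, 5, 0, 0, 0, 0, 0.4, -0.7, 10, 0, 0, 0, 0, 0.4, -1.1, 15, 0.5, 0, 0, 0, 0.4, -1.4, 19, 1, 0, 0, 0, 0.4, -1.4, 22, 2, 0, 0.003, 0, 0.4, -1.4, 23.5, 3, 0, 0.003, 0, 0.4, -1.4, 23.6, 3.4, 0, 0.003, 0, 0.4, -1.4, 23.6, 3.4, 0, 0.003, 0])

```text
time_s: 32.15
tool_pos: [579.1, 320.2, 152.5]
eef_rot: [-179.9, -0.2, 175.8]
ft_force: [0.4, 0.2, -1.0]
opening: 47.7
grasp_force: 61.8
```

Request:
step_arm(moves=[0.4, 0, 0, 0.5, 0, 0, 0, 0.4, 0, 0, 1, 0, 0, 0, 0.4, 0, 0, 1, 0, 0, 0, 0.4, 0, 0, 1, 0, 0, 0, 0.4, 0, 0, 1, 0, 0, 0, 0.4, 0, 0, 1, 0, 0, 0, 0.4, 0, 0, 1, 0, 0, 0, 0.4, 0, 0, 1, 0, 0, 0])

```text
time_s: 32.95
tool_pos: [580.2, 321.6, 143.6]
eef_rot: [180.0, -0.1, 175.8]
ft_force: [1.1, 0.6, -0.1]
opening: 47.3
grasp_force: 61.8
```

```bash
sed -i "s/(H>6)&(H<16)&(S>150)&(V>120)/(H>5)\&(H<24)\&(S>120)\&(V>90)/; s/range(-60,61,12)/range(-66,67,6)/" held.py; python3 held.py ho orange_filter; python3 -c "
from h import *
go([582.4,321.2,116],rot(176))"
```

```text
[580.2 321.6 143.6] [ 1.7999e+02 -5.0000e-02  1.7583e+02] 47.3
stage_axis []
orange_filter [([314.0, 266.6], 0.64), ([196.0, 366.2], 0.46)]
[[17, 43, 42], [10, 41, 37], [11, 178, 155], [11, 180, 157], [30, 8, 63], [30, 13, 60], [30, 13, 60], [30, 13, 60], [20, 13, 61], [20, 12, 62], [30, 9, 60], [20, 13, 59], [30, 13, 60], [40, 13, 58], [30, 9, 59], [30, 9, 58], [30, 9, 60], [30, 12, 62], [40, 13, 60], [11, 185, 156], [11, 186, 156], [0, 13, 19], [30, 11, 23]]
held ((526.442626953125, 252.578857421875), (170.14031982421875, 263.8459167480469), 106.95075225830078)
-8 [313.7 266.4] dx mm 6.77
-10 [313.7 268.5] dx mm 7.71
-12 [313.7 270.7] dx mm 8.66
MOVE [-0.23, -0.02, 2.75] [0.0, -0.001, -0.003]
```

```bash
python3 - <<'E'
from rack import *
p=load('ho'); h=cv2.cvtColor(p['pixels'],cv2.COLOR_BGR2HSV)
print([(r,)+tuple(h[r,314].tolist()) for r in list(range(206,226,2))+list(range(312,336,2))])
m=(h[...,0]>5)&(h[...,0]<16)&(h[...,1]>150)&(h[...,2]>130); ys,xs=np.nonzero(m); k=np.hypot(xs-314,ys-271)<68
print(cv2.fitEllipse(cv2.convexHull(np.column_stack([xs,ys])[k].astype(np.int32))))
E
```

```text
[(206, 64, 21, 185), (208, 61, 61, 151), (210, 61, 62, 148), (212, 61, 64, 147), (214, 44, 64, 127), (216, 10, 117, 129), (218, 10, 125, 131), (220, 10, 131, 136), (222, 14, 147, 198), (224, 13, 153, 208), (312, 45, 9, 59), (314, 30, 9, 58), (316, 10, 109, 89), (318, 11, 186, 155), (320, 11, 185, 156), (322, 11, 186, 156), (324, 11, 186, 156), (326, 11, 173, 133), (328, 11, 141, 110), (330, 12, 143, 109), (332, 11, 141, 105), (334, 12, 142, 106)]
((314.8001708984375, 274.1076354980469), (102.923095703125, 114.08836364746094), 80.22769165039062)
```

Request:
step_arm(moves=[0.4, -0.1, 0, 1, 0, 0, 0, 0.4, -0.19, -0.04, 1.8, 0, 0, 0, 0.4, -0.19, -0.04, 2.4, 0, 0, 0, 0.4, -0.19, -0.04, 2.8, 0, 0, 0, 0.4, -0.19, -0.04, 2.9, 0, 0, 0, 0.4, -0.19, -0.04, 2.9, 0, 0, 0, 0.4, -0.19, -0.04, 2.9, 0, 0, 0, 0.4, -0.19, -0.04, 2.9, 0, 0, 0])

```text
time_s: 33.9
tool_pos: [582.2, 321.1, 114.9]
eef_rot: [180.0, -0.0, 175.8]
ft_force: [0.7, -0.4, -0.3]
opening: 47.0
grasp_force: 61.8
```

```bash
python3 -c "
from h import *
s=manip.observe(); print(s['tool_pos'],s['ft_force'])
go([582,321.1,110.5],rot(176))"
```

```text
[582.24347176 321.1248083  114.94682949] [ 0.70347333 -0.41731418 -0.26161455]
MOVE [0.02, -0.0, 0.44] [0.001, -0.0, -0.003]
```

Request:
step_arm(moves=[0.4, 0.02, 0, 0.1, 0, 0, 0, 0.4, 0.02, 0, 0.2, 0, 0, 0, 0.4, 0.02, 0, 0.3, 0, 0, 0, 0.4, 0.02, 0, 0.38, 0, 0, 0, 0.4, 0.02, 0, 0.44, 0, 0, 0, 0.4, 0.02, 0, 0.44, 0, 0, 0, 0.4, 0.02, 0, 0.44, 0, 0, 0, 0.4, 0.02, 0, 0.44, 0, 0, 0])

```text
time_s: 34.7
tool_pos: [581.7, 321.0, 110.2]
eef_rot: [180.0, -0.1, 175.8]
ft_force: [-0.8, -1.1, 0.4]
opening: 47.2
grasp_force: 62.4
```

Request:
step_arm(moves=[0.4, 0, 0, 0.03, 0, 0, 0, 0.4, 0, 0, 0.06, 0, 0, 0, 0.4, 0, 0, 0.06, 0, 0, 0, 0.4, 0, 0, 0.06, 0, 0, 0, 0.4, 0, 0, 0.06, 0, 0, 0, 0.4, 0, 0, 0.06, 0, 0, 0, 0.4, 0, 0, 0.06, 0, 0, 0, 0.4, 0, 0, 0.06, 0, 0, 0])

```text
time_s: 35.5
tool_pos: [581.8, 321.0, 109.5]
eef_rot: [180.0, -0.1, 175.8]
ft_force: [-0.4, -0.5, 1.7]
opening: 47.6
grasp_force: 63.0
```

Request:
step_arm(moves=[0.4, 0, 0, -0.04, 0, 0, 0, 0.4, 0, 0, -0.06, 0, 0, 0, 0.4, 0, 0, -0.06, 0, 0, 0, 0.2, 0, 0, -0.06, 0, 0, 0, -0.1, 0, 0, -0.06, 0, 0, 0, -0.3, 0, 0, -0.06, 0, 0, 0, -0.5, 0, 0, -0.06, 0, 0, 0, -0.5, 0, 0, -0.06, 0, 0, 0])

```text
time_s: 36.3
tool_pos: [581.7, 320.9, 109.9]
eef_rot: [180.0, -0.1, 175.8]
ft_force: [-0.1, 0.1, -0.9]
opening: 64.2
grasp_force: 0.0
```

Request:
step_arm(moves=[-0.5, 0, 0, 0, 0, 0, 0, -0.5, 0, 0, 0, 0, 0, 0, -0.5, 0, 0, -1, 0, 0, 0, -0.5, 0, 0, -3, 0, 0, 0, -0.5, 0, 0, -6, 0, 0, 0, -0.5, 1, 0, -8, 0, 0, 0, -0.5, 2, 0, -8, 0, 0, 0, -0.5, 2, 0, -8, 0, 0, 0])

```text
time_s: 37.1
tool_pos: [560.9, 322.6, 190.9]
eef_rot: [180.0, -0.0, 175.9]
ft_force: [-0.1, -0.3, -0.7]
opening: 64.3
grasp_force: 0.0
```

```bash
python3 - <<'E'
from rack import *
s=manip.observe(); print(s['tool_pos'],s['opening'])
p,_=look('p3',['stage_axis','orange_filter','selector_grip']); c=proj(p,[582.7,321.2,120.5]); print(c)
h=cv2.cvtColor(p['pixels'],cv2.COLOR_BGR2HSV); m=(h[...,0]>5)&(h[...,0]<24)&(h[...,1]>130)&(h[...,2]>100); ys,xs=np.nonzero(m); k=np.hypot(xs-c[0],ys-c[1])<46
e=cv2.fitEllipse(cv2.convexHull(np.column_stack([xs,ys])[k].astype(np.int32))); print(e,[onz(p,e[0],z).round(1) for z in(118.5,120.5,122.5)])
p=cam('side'); 
for n in('blue_filter','lens','orange_filter'): print(n,finder.place_of(p,n)[:3])
print([proj(p,[582.5,321.3,z]).round(1) for z in(90.7,100.5,110.4)])
E
```

```text
[560.9203754  322.61690963 190.93929023] 64.26045475157515
stage_axis [([311.2, 212.0], 0.89)]
orange_filter [([310.8, 241.0], 0.95)]
selector_grip [([146.8, 218.3], 0.74)]
[314.06607756 242.74682278]
((314.0846862792969, 243.51953125), (66.29298400878906, 71.42413330078125), 79.60533905029297) [array([584.1, 321.1, 118.5]), array([583.3, 321.2, 120.5]), array([582.4, 321.2, 122.5])]
blue_filter [{'centre': [200.0, 312.6], 'confidence': 0.76}]
lens [{'centre': [194.5, 309.4], 'confidence': 0.74}]
orange_filter [{'centre': [418.4, 233.0], 'confidence': 0.84}, {'centre': [322.6, 196.5], 'confidence': 0.82}, {'centre': [195.0, 304.8], 'confidence': 0.56}]
[array([197.4, 316.3]), array([196.2, 311.4]), array([195. , 306.3])]
```

```bash
python3 - <<'E'
from h import *
p=load('p3'); print('sel',onz(p,(146.8,218.3),82),'axis',onz(p,(311.2,212),45))
t=cam('top'); r=finder.place_of(t,'spray')[:1]; print('spray',onz(t,r[0]['centre'],0))
go([571,191,130],rot(175.1))
E
```

```text
sel [568.47520819 188.96973588  82.        ] axis [584.47699066 318.47792942  45.        ]
spray [756.28028874 173.80147366   0.        ]
MOVE [-1.88, -13.02, 5.96] [-0.0, -0.002, 0.012]
```

Request:
step_arm(moves=[-0.5, -0.5, -3, 0, 0, 0, 0, -0.5, -1, -7, 0, 0, 0, 0, -0.5, -1.8, -11, 1, 0, 0, 0, -0.5, -1.8, -13, 3, 0, 0, 0.01, -0.5, -1.8, -13, 5, 0, 0, 0.012, -0.5, -1.8, -13, 6, 0, 0, 0.012, -0.5, -1.8, -13, 6, 0, 0, 0.012, -0.5, -1.8, -13, 6, 0, 0, 0.012])

```text
time_s: 38.4
tool_pos: [570.6, 192.0, 130.5]
eef_rot: [180.0, -0.0, 175.2]
ft_force: [-0.4, 0.2, 0.1]
opening: 64.0
grasp_force: 0.0
```

```bash
python3 view.py q1 selector_grip selector; python3 - <<'E'
from h import *
p=load('q1'); 
for n in('selector_grip',):
    r=finder.place_of(cam('wrist'),n); 
    if r: print(onz(p,r[0]['centre'],82))
print(proj(p,[570.5,190.5,89]))
# white pointer line: bright low-sat px near bar top
c=proj(p,[570.5,190.5,89]).astype(int); h=cv2.cvtColor(p['pixels'],cv2.COLOR_BGR2GRAY)
print('\n'.join(''.join(' .:-=+*#%@'[v//26] for v in r[::2]) for r in h[c[1]-70:c[1]+60:4,c[0]-80:c[0]+80]))
go([570.5,190.5,68],rot(175.1))
E
```

```text
[570.63036363 191.9754466  130.45644104] [ 1.79982387e+02 -4.00250886e-02  1.75178597e+02]
selector_grip [([309.6, 220.0], 0.61)]Traceback (most recent call last):
  File "view.py", line 4, in <module>
    p,o=look(sys.argv[1],sys.argv[2:])
        ~~~~^^^^^^^^^^^^^^^^^^^^^^^^^^
  File "h.py", line 34, in look
    out[o]=[(np.round(d['centre'],1).tolist(),round(d['confidence'],2)) for d in finder.place_of(p,o)[:4]]; print(o,out[o])
                                                                                 ~~~~~~~~~~~~~~~^^^^^
ValueError: it knows: blue_filter, jar, lens, mug, orange_filter, rack, red_filter, screwdriver, selector_grip, spray, stage_axis, tester
Traceback (most recent call last):
  File "h.py", line 36, in load
    def load(tag): return dict(np.load(f'pics/{tag}.npz'))
                               ~~~~~~~^^^^^^^^^^^^^^^^^^^^^^^^^^^^
FileNotFoundError: [Errno 2] No such file or directory: 'pics/q1.npz'
```

```bash
python3 - <<'E'
from h import *
p,o=look('q1',['selector_grip']); print(onz(p,o['selector_grip'][0][0],82))
c=proj(p,[570.5,190.5,89]).astype(int); print(c); h=cv2.cvtColor(p['pixels'],cv2.COLOR_BGR2GRAY)
print('\n'.join(''.join(' .:-=+*#%@'[v//26] for v in r[::2]) for r in h[c[1]-70:c[1]+70:4,c[0]-80:c[0]+80]))
go([570.5,190.5,68],rot(175.1))
E
```

```text
selector_grip [([311.5, 219.0], 0.76), ([492.7, 207.5], 0.73)]
[568.53498365 191.07592631  82.        ]
[310 226]
%%%%%%%%%%%%%%%%%%%%%%%%%%%%%%%%%%%%%%%%%%%%%%%%%%%#########%%%%%%%%%%%%%%%%%%%%
%%%%%%%%%%%%%%%%%%%%%%%%%%%%%%%#*+++*********+++*#%%%######%%%%%%%%%%%%%%%%%%%%%
*#%%%%%%%%%%%%%%%%%%%%%%%%%%*+*********************++#%%%%%%%%%%*++++*%%%%%%%%%%
*#%%%%%%%%%%%%%%%%%%%%%%#*+***************************++#%%%%%#++++++++*%%%%%%%%
**%%%%%%%%%%%%%%%%%%%%%+*********************************+#%%#++++++++++%%%%%%%%
**##%%%%%%%%%%%%%%%%%#+*****************==+*****************%%++++++++++%%%%%%%%
****%%%%%%%%%%%%%%%#+************=--------------=***********+###++++++*%%%%%%%%%
****%%%%%%%%%%%%%%#+*********+---------------------+***********%%%%%%%%%%%%%%%%%
****#%%%%%%%%%%%%%**********=------------------------+********+#%%%%%%%%%%%%%%%%
******%%%%%%%%%%%#********+---------------------------=*********%%%%#*++**%%%%%%
******#%%%%%%%%%#********+--------------=##----:-------=*********%#========#%%%%
*******%%%%%%%%%#+*******=--------------+%*---::---:::::+********#=========+%%%%
*******%%%%%%%
[... 1195 characters left out ...]
%%%* 
:.....:++++++++++*********++++++*****++++++++++++++++++++++++++++++++++++#%%%%= 
......:++++++****************+++++++++++++++++++++++++*%%%%%%#+++++++++*#%%%%%- 
.......+*++**************++****++++++++++++++++++++**#%%%%%%%%**#++++++*%%%%%#: 
.......=*****************+*+++++++++++++++++++++*#%%%%%%%%%%%%%%%%%*###%%%%%%#: 
.......=*****************+++++++++++*++++++++++*#%%%%%%%%%%%%%%%%%%%%%%%%%%%%#. 
.......=***********+++++++++++++++*****+++++++**%%%%%%%%%%%%%%%%%%%%%%%%%%%%%#. 
      .+**********++++++++++++++******++++++++*%%%%%%%%%%%%%%%%%%%%%%%%%%%%%%%- 
      -***********++++++++++++++++*****++****#%%%%%%%%%%%%%%%%%%%%%%%%%%%%%%%%+ 
MOVE [0.06, -0.17, 6.32] [0.001, 0.001, 0.001]
```

The selector's pointer line runs nearly along the tool's x axis, from (312,196) to (310,220), so it stands at black. I'll descend, grip and turn.

Request:
step_arm(moves=[-0.5, 0.05, -0.12, 1.5, 0, 0, 0.04, -0.5, 0.05, -0.12, 3, 0, 0, 0.04, -0.5, 0.05, -0.12, 4.5, 0, 0, 0.04, -0.5, 0.05, -0.12, 5.7, 0, 0, 0.04, -0.5, 0.05, -0.12, 6.2, 0, 0, 0.04, 0, 0.05, -0.12, 6.2, 0, 0, 0.04, 0.5, 0.05, -0.12, 6.2, 0, 0, 0.04, 0.9, 0.05, -0.12, 6.2, 0, 0, 0.04])

```text
time_s: 39.4
tool_pos: [570.4, 190.5, 68.8]
eef_rot: [180.0, 0.0, 172.8]
ft_force: [0.2, 0.9, -0.9]
opening: 20.9
grasp_force: 0.0
```

Request:
step_arm(moves=[0.9, 0, 0, 0, 0, 0, 0, 0.9, 0, 0, 0, 0, 0, 0, 0.9, 0, 0, 0, 0, 0, 0, 0.9, 0, 0, 0, 0, 0, 0.05, 0.9, 0, 0, 0, 0, 0, 0.1, 0.9, 0, 0, 0, 0, 0, 0.15, 0.9, 0, 0, 0, 0, 0, 0.2, 0.9, 0, 0, 0, 0, 0, 0.25])

```text
time_s: 40.2
tool_pos: [570.5, 189.5, 69.0]
eef_rot: [-179.9, 0.1, 158.4]
ft_force: [1.4, -4.5, 3.7]
opening: 12.5
grasp_force: 60.7
```

Gripped, with low side force. Continue from yaw 158.4° to about 117.5°.

Request:
step_arm(moves=[0.9, 0, 0, 0, 0, 0, 0.1, 0.9, 0, 0, 0, 0, 0, 0.2, 0.9, 0, 0, 0, 0, 0, 0.3, 0.9, 0, 0, 0, 0, 0, 0.4, 0.9, 0, 0, 0, 0, 0, 0.5, 0.9, 0, 0, 0, 0, 0, 0.6, 0.9, 0, 0, 0, 0, 0, 0.7, 0.9, 0, 0, 0, 0, 0, 0.72])

```text
time_s: 41.0
tool_pos: [569.9, 188.9, 69.1]
eef_rot: [-179.9, 0.1, 117.1]
ft_force: [-1.4, -5.6, 5.6]
opening: 12.7
grasp_force: 61.1
```

Request:
step_arm(moves=[0.9, 0, 0, 0, 0, 0, 0, 0.9, 0, 0, 0, 0, 0, 0, 0.5, 0, 0, 0, 0, 0, 0, 0, 0, 0, 0, 0, 0, 0, -0.3, 0, 0, 0, 0, 0, 0, -0.3, 0, 0, 0, 0, 0, 0, -0.3, 0, 0, 0, 0, 0, 0, -0.3, 0, 0, 0, 0, 0, 0])

```text
time_s: 41.8
tool_pos: [569.6, 190.5, 68.0]
eef_rot: [-179.9, -0.1, 117.3]
ft_force: [0.3, -1.0, -0.4]
opening: 55.5
grasp_force: 0.0
```

Request:
step_arm(moves=[-0.3, 0, 0, -1, 0, 0, 0, -0.3, 0, 0, -3, 0, 0, 0, -0.3, 0, 0, -6, 0, 0, -0.1, -0.3, 0, 0, -10, 0, 0, -0.2, -0.3, 0, 0, -12, 0, 0, -0.3, -0.3, 0, 0, -12, 0, 0, -0.4, -0.3, 0, 0, -12, 0, 0, -0.4, -0.3, 0, 0, -12, 0, 0, -0.4])

```text
time_s: 42.6
tool_pos: [569.5, 190.3, 188.2]
eef_rot: [-180.0, -0.1, 140.1]
ft_force: [-1.0, -0.0, 0.2]
opening: 55.1
grasp_force: 0.0
```

```bash
python3 - <<'E'
from h import *
print(manip.observe()['eef_rot'],manip.observe()['tool_pos'])
p,o=look('f1',['selector_grip','stage_axis','orange_filter'])
g=cv2.cvtColor(p['pixels'],cv2.COLOR_BGR2GRAY); c=proj(p,[570.5,190.5,89])
# bright thin line near the axis
x0,y0=int(c[0]),int(c[1]); th=cv2.morphologyEx(g,cv2.MORPH_TOPHAT,np.ones((7,7),np.uint8)); m=np.zeros_like(g); cv2.circle(m,(x0,y0),30,255,-1)
ys,xs=np.nonzero((th>60)&(m>0)); W=np.array([onz(p,(a,b),89)[:2] for a,b in zip(xs,ys)]); print(len(W))
if len(W)>4:
    mu=W.mean(0); d=np.linalg.svd(W-mu)[2][0]; d*=np.sign((mu-[570.5,190.8])@d); print(mu,d,'line angle',np.degrees(np.arctan2(d[1],-d[0])),'radial',np.degrees(np.arctan2(mu[1]-190.8,570.5-mu[0])),'green expected ~62')
q=cam('side'); print(finder.place_of(q,'lens')[:1],finder.place_of(q,'red_filter')[:1])
E
```

```text
[-1.79958633e+02 -6.89130630e-02  1.40070617e+02] [569.46316747 190.26144035 188.16997379]
selector_grip [([312.2, 199.7], 0.92)]
stage_axis [([447.2, 103.2], 0.88)]
orange_filter [([487.1, 98.0], 0.64)]
65
[564.85485204 199.83431889] [-0.46531281  0.88514631] line angle 62.269531308940316 radial 58.000552052491656 green expected ~62
[{'centre': [192.8, 310.9], 'confidence': 0.66}] [{'centre': [391.4, 178.4], 'confidence': 0.62}]
```

```bash
python3 - <<'E'
from h import *
p=load('f1'); c=proj(p,[582.7,321.2,120.5]); h=cv2.cvtColor(p['pixels'],cv2.COLOR_BGR2HSV); m=(h[...,0]>5)&(h[...,0]<24)&(h[...,1]>150)&(h[...,2]>130); ys,xs=np.nonzero(m); k=np.hypot(xs-c[0],ys-c[1])<42
e=cv2.fitEllipse(cv2.convexHull(np.column_stack([xs,ys])[k].astype(np.int32))); print(c,e,onz(p,e[0],120.5),'axis',onz(p,(447.2,103.2),45))
print(ticket.finish_job())
E
```

```text
[494.42813684  97.41382927] ((495.1163024902344, 97.56226348876953), (79.21571350097656, 84.60546112060547), 37.18973159790039) [583.03929659 321.47222691 120.5       ] axis [585.23524706 319.97071852  45.        ]
the job is handed in; nothing more can be done
None
```

The job is handed in. The blue filter, lens and orange filter are stacked on the stage, about 2–3 mm or less off its axis by my camera estimates (5 mm allowed), and the selector is turned to green; the judge returned no verdict.

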